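Turn the guide pins and unclamp the bracket for the caliper kit

ROBOT

A 6-joint arm with a two-finger parallel gripper is mounted at the origin on the work surface. World frame = base frame: x ahead of the robot, y to its left, z up, the work surface at z = 0. Lengths are in m, angles in degrees, forces in N, time in s.
With the tool pointing down it reaches from about 0.4 to 0.825 m from the base axis. Payload 7 kg.
Tool frame: the origin (TCP) lies on the centre line of the jaws, within the pads' length; the fingertips stand 17 mm ahead of it and the grasp point (between the pads) lies 2 mm behind it; y points along the fingers, z is the direction in which the jaws open and shut, and the axes are right-handed (so a half turn about y gives the same grasp; the last joint's range is limited). The gripper opens to 88 mm and grips with 3 to 60 N. Pads are 19 mm wide; open, the fingers measure 130 mm over their backs; the gripper's body (78 mm by 193 mm) begins 47 mm behind the grasp point.
Start: joints at [84.116, 20.546, 0.682, 0, -70.136, -16.507], TCP at [0.257, 0.624, 0.244] pointing down, gripper open.
Joint ranges: [-176.03, 176.03], [-82.01, 121.73], [-58.28, 71.71], [-173.87, 95.51], [-174.79, -0.11], [-173.66, 173.66]. Speed limits (degrees/s): [136.94, 136.94, 172.46, 180, 180, 180].

INTERFACE

Orientations are given as [roll, pitch, yaw] about the fixed x, y, z axes, in that order (R = Rz(yaw) Ry(pitch) Rx(roll)).
In Python, from plant import r, capture, camera_info gives the robot as it stands. The module is installed in compiled form; this text tells all that it offers.
- The arm moves only by the tool apply_moves, never from a script. Its argument "deltas" is a list of rows, each an object of numbers: "tx", "ty", "tz": the shift along the tool's x, y, z in m; "turn": the turn about the tool's y in rad; "gripper": the finger opening in m, from 0 to 0.0876. A call has 1 to 5 rows; each row is the pose to reach, as a shift and turn from the pose commanded when the call began, along the tool's axes at that moment; what a row does not reach only later rows make up. A row lasts 1/10 s, in which the tool goes at most 50 mm and 8.59 degrees, less where a joint would pass 70% of its speed; a pose out of reach is approached as far as the arm can. A call with a gripper value outside its range is refused whole. The fingers move at their own pace and stop on an object; "newtons" is the grip in N (left out, the last holds). Time passes only in rows, so rows that repeat a pose let the fingers close. It gives the time, the measured TCP pose, the force and the opening at its end, in the units of the state.
- r.get_state(): the state, without advancing time (a new reading comes with each control period).
- capture(name): name is "side" or "top" or "wrist"; returns (picture, depth): 400x640x3 uint8, red, green, blue; 400x640 float32, m along the optical axis (not along the pixel's ray), 0 where there is no reading.
- camera_info(name): a dict with "K" (3x3 intrinsics, pixels), "eye" and "orientation" of the camera in the world; the wrist camera has in their place "tool_from_camera" (4x4, takes a point from camera to tool coordinates, whose origin is the TCP and whose axes are the tool frame's). Camera axes: x right, y up, looking along -z (the intrinsics and any distortion apply to the point x, -y, -z); pixel columns grow to the right and rows downward; lengths in m; the calibration is good to about 2 mm. A picture is of the moment at which its call begins: read the wrist's pose just before it. camera_info takes no time and is no camera call.
- r.close_job(): hands the job in, once; it reports no verdict.
The state is a dict: "time_s": time; "joints": joint angles; "qd": joint speeds; "joint_torque": joint torques, N m; "tcp_pos": TCP position; "eef_rot": TCP orientation; "contact_force": force on the tool from outside, world axes, zero at the start; "moment": the same for the moment, N m; "gripper_width": finger opening in m.
Only numpy, scipy, OpenCV 4.12 (cv2) and the standard library are available. Lean on these libraries where they do the work, as an engineer would, in place of code of your own. Each camera call takes 0.05 s, during which the arm holds its last target.

TASK

Make up the caliper kit: slide the vise jaw open, lift the finished bracket out and put it in the grey tray, then slide the empty jaw shut again. In the blue rack, take out every guide pin whose black head is not at the yellow-strip side, turn it end for end and lay it back down in a slot, so that all pins lie centred in slots of their own with their heads over the yellow strip; leave the pins that are already right in their place. The bracket must end inside the tray, and the two jobs may be done in either order.

Things in the scene. Friction and masses are not known exactly. Their poses are not given: they have to be found in the camera images.
- rack: Blue pin rack, fixed, 276 x 150 mm, 52 mm high; origin under its centre. Five slots at rack x = -104, -52, 0, 52, 104 mm run along rack y, 16 mm wide, 18 mm deep, open at the top (floor at 34 mm height), cut in two walls spanning y = 24 to 42 and -24 to -42 mm; the gap between is free for fingers down to the 8 mm base plate. A yellow strip runs along the +y edge.
- jaw (a joint): Travel of the vise's sliding jaw, m: 0 = shut, 0.055 = fully open; it opens along the vise's -x. It slides stiffly (about 4 N) and stays where it is left.
- jaw_post (a point): Red upright round post on the dark steel sliding jaw, 16 mm across, from 60 to 105 mm above the counter; the point is on its axis at 86 mm. Axes are those of the vise; move the post along -x to open the jaw, +x to shut it.
- vise_seat (a point): Centre of the clamping place on the bed of the green vise (fixed, 215 x 100 mm, bed top 30 mm above the counter, where this point lies). x along the jaw's travel, fixed jaw at +x, z up. The sliding jaw's lip reaches 10 mm over the bracket's foot at the -x end: the bracket cannot be lifted until the jaw is open 20 mm or more.
- bracket_ear (a point): Bright steel bracket, 0.25 to 0.5 kg: foot 60 (x) x 44 (y) x 12 mm, on it an ear 34 (x) x 30 (y) x 46 mm tall with a dark bore; 58 mm high in all. The point is mid-ear, 36 mm above the foot's underside; z points up out of the foot. Starts clamped in the vise, axes along the vise's; the ear's two sides facing y are free to be gripped.
- tray: Grey loose open kit tray, 130 x 130 mm, walls 28 mm high and 5 mm thick, 0.6 kg; origin under its centre, z up.
- pin_a_mid (a point): Caliper guide pin: round steel shank 12 mm across with a black hexagonal head (19 mm across flats, 11 mm long) at one end, 116 mm long in all, 0.1 kg. The point is on its axis at half length; x points along the pin to the head. Lying in a slot its axis is 40 mm above the counter. Some pins may be absent.
- pin_a_head (a point): Centre of the black head of that guide pin, 52.5 mm from its middle point.
- pin_b_mid (a point): Caliper guide pin: round steel shank 12 mm across with a black hexagonal head (19 mm across flats, 11 mm long) at one end, 116 mm long in all, 0.1 kg. The point is on its axis at half length; x points along the pin to the head. Lying in a slot its axis is 40 mm above the counter. Some pins may be absent.
- pin_b_head (a point): Centre of the black head of that guide pin, 52.5 mm from its middle point.
- pin_c_mid (a point): Caliper guide pin: round steel shank 12 mm across with a black hexagonal head (19 mm across flats, 11 mm long) at one end, 116 mm long in all, 0.1 kg. The point is on its axis at half length; x points along the pin to the head. Lying in a slot its axis is 40 mm above the counter. Some pins may be absent.
- pin_c_head (a point): Centre of the black head of that guide pin, 52.5 mm from its middle point.
- pin_d_mid (a point): Caliper guide pin: round steel shank 12 mm across with a black hexagonal head (19 mm across flats, 11 mm long) at one end, 116 mm long in all, 0.1 kg. The point is on its axis at half length; x points along the pin to the head. Lying in a slot its axis is 40 mm above the counter. Some pins may be absent.
- pin_d_head (a point): Centre of the black head of that guide pin, 52.5 mm from its middle point.
- pin_e_mid (a point): Caliper guide pin: round steel shank 12 mm across with a black hexagonal head (19 mm across flats, 11 mm long) at one end, 116 mm long in all, 0.1 kg. The point is on its axis at half length; x points along the pin to the head. Lying in a slot its axis is 40 mm above the counter. Some pins may be absent.
- pin_e_head (a point): Centre of the black head of that guide pin, 52.5 mm from its middle point.
Mind the look-alikes: they are no part of the job. What is shaped like the part that bears pin_c_mid but pink is not meant.

How it is judged:
By the outcome, as a careful person would: the job done as asked, in the order asked, and still so for the second after the job is handed in, with the robot touching nothing.
Of pin_a, pin_b, pin_c, pin_d only 2 to 4 are there at a start; the rules pass over those that are not, and their reading is None.
At some moment in a run one of tray may be knocked a few centimetres aside while the robot is not near it.
Once in a run the grip may slacken for a moment while it holds something.
It also fails if it takes over 210 s, if anything falls off the work surface, if the arm or the gripper's body presses on something with over 40 N, if the wrist force passes 120 N, or if a joint passes its speed limit or range.

## Working session

There is one attempt and no reset: what is moved stays moved. The work goes in short steps, Python scripts to look and compute and a tool call to move; the robot and the scene stay as the last step left them, time stands still between calls to the robot, and variables do not carry over. Pictures are saved under pics/ and viewed, and the job is handed in when it is done.

Besides the shell and the picture viewer there is one more tool, called after "Call:" as name(argument=value, ...) on one line, values as JSON. apply_moves: Moves the arm, as the interface text tells. Its arguments: {"type":"object","properties":{"deltas":{"type":"array","items":{"type":"object","properties":{"tx":{"type":"number"},"ty":{"type":"number"},"tz":{"type":"number"},"turn":{"type":"number"},"gripper":{"type":"number"}}}},"newtons":{"type":"number"}},"required":["deltas"]}

```bash
mkdir -p pics
python3 - <<'E'
from plant import r, capture, camera_info
import cv2
print(r.get_state())
for n in ("side","top","wrist"):
    print(n,camera_info(n))
    p,d=capture(n); cv2.imwrite(f"pics/{n}0.png",p[:,:,::-1])
E
```

```text
{'time_s': 0.0, 'joints': array([ 8.41178904e+01,  2.05910643e+01,  6.33164752e-01, -2.01698126e-02,
       -7.01360518e+01, -1.65042763e+01]), 'qd': array([-0.06428371,  0.04130512, -0.01654193,  0.03221582, -0.01511118,
       -0.04001565]), 'joint_torque': array([ 1.28761814e-03, -5.82714915e+01,  2.93049502e+01,  6.99714258e+00,
        6.76459749e-03, -1.57782697e-04]), 'tcp_pos': array([0.25694865, 0.62367407, 0.24262207]), 'eef_rot': array([-8.99045326e+01,  8.51328463e-03,  1.57606752e+02]), 'contact_force': array([ 0.93651418, -0.09526059,  0.24558308]), 'moment': array([-0.03695055, -0.0053188 ,  0.00147855]), 'gripper_width': 0.0875579085942974}
side {'K': array([[464.38290261,   0.        , 319.45371399],
       [  0.        , 464.38290261, 204.62454529],
       [  0.        ,   0.        ,   1.        ]]), 'eye': array([0.34327418, 1.19807237, 0.80456629]), 'orientation': array([  57.0116665 ,   -0.7756697 , -172.61509275])}
top {'K': array([[363.15230243,   0.        , 320.28717525],
       [  0.        , 363.15230243, 201.04622973],
       [  0.        ,   0.        ,   1.        ]]), 'eye': array([0.39925408, 0.09543225, 1.02312178]), 'orientation': array([  4.12599958,  -0.59849205, -90.16217537])}
wrist {'K': array([[333.0945293 ,   0.        , 320.2841042 ],
       [  0.        , 333.0945293 , 199.13311396],
       [  0.        ,   0.        ,   1.        ]]), 'tool_from_camera': array([[-3.78630240e-04, -9.56467897e-01, -2.91837314e-01,
        -7.97649213e-02],
       [ 2.59839678e-04,  2.91837231e-01, -9.56467962e-01,
        -1.40601999e-01],
       [ 9.99999895e-01, -4.37978608e-04,  1.38029910e-04,
        -1.19809368e-03],
       [ 0.00000000e+00,  0.00000000e+00,  0.00000000e+00,
         1.00000000e+00]])}
```

View pics/side0.png

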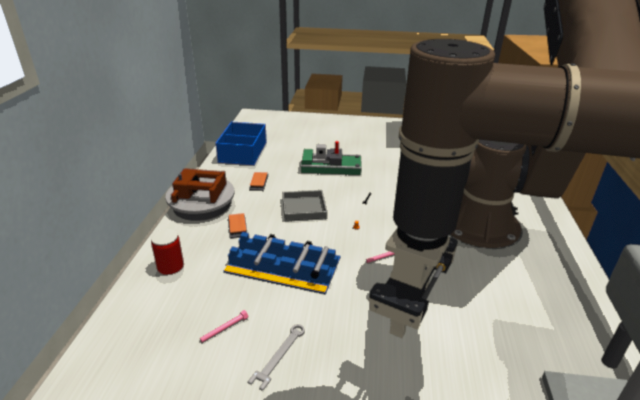

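View pics/top0.png

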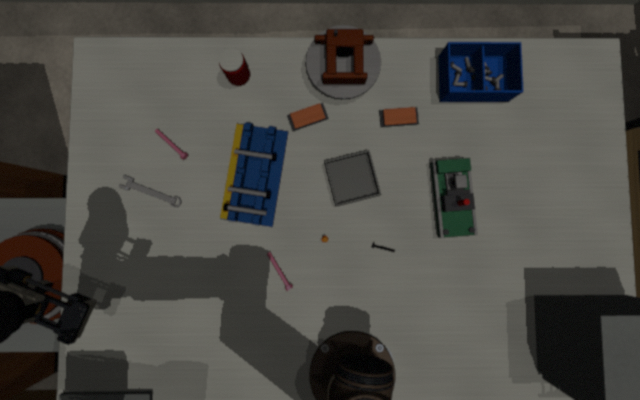

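View pics/wrist0.png

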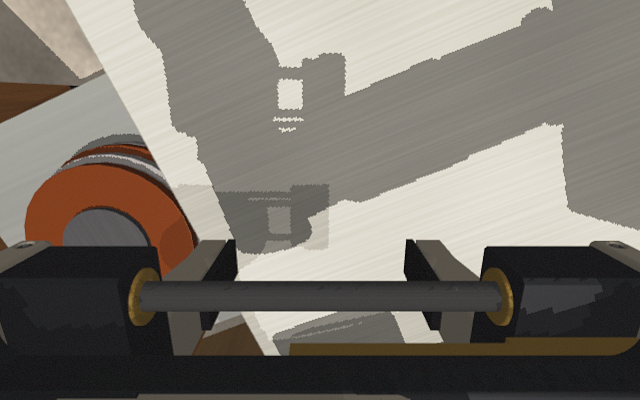

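```bash
cat > h.py <<'E'
import numpy as np, cv2
from scipy.spatial.transform import Rotation as Ro
from plant import r, capture, camera_info
def campose(n,st=None):
    c=camera_info(n); K=c["K"]
    if n=="wrist":
        T=c["tool_from_camera"]; st=st or r.get_state()
        R0=Ro.from_euler("xyz",st["eef_rot"],degrees=True).as_matrix()
        return K,R0@T[:3,:3],st["tcp_pos"]+R0@T[:3,3]
    return K,Ro.from_euler("xyz",c["orientation"],degrees=True).as_matrix(),c["eye"]
def ray(P,uv,z):
    K,R,e=P; uv=np.atleast_2d(uv).astype(float)
    d=np.stack([(uv[:,0]-K[0,2])/K[0,0],-(uv[:,1]-K[1,2])/K[1,1],-np.ones(len(uv))],1)@R.T
    return e+d*((z-e[2])/d[:,2])[:,None]
def pix(P,X):
    K,R,e=P; c=(np.atleast_2d(X)-e)@R
    return np.stack([K[0,0]*c[:,0]/-c[:,2]+K[0,2],K[1,1]*-c[:,1]/-c[:,2]+K[1,2]],1)
E
python3 - <<'E'
from h import *
for n,(x,y,w,h) in {"top":(200,100,300,150),"side":(190,120,200,180)}.items():
    p,d=capture(n); print(d[y+h//2,x+w//2])
    np.save(f"pics/{n}1.npy",p); np.save(f"pics/{n}1d.npy",d)
    c=cv2.resize(p[y:y+h,x:x+w],(w*(800//w) if n=="side" else 800, 400 if n=="top" else 600),interpolation=cv2.INTER_CUBIC)
    c=np.clip(c.astype(float)*(1.8 if n=="top" else 1),0,255).astype(np.uint8)
    cv2.imwrite(f"pics/{n}1.png",cv2.resize(c,(800,400 if n=="top" else 600))[:,:,::-1])
P=campose("top")
for nm,uv,z in [("rack",(254,174),.052),("tray",(352,177),.028),("post",(464,202),.105),("visectr",(454,197),.03)]:
    print(nm,ray(P,uv,z))
E
```

```text
1.0278449
1.4360865
rack [[0.54261125 0.26324154 0.052     ]]
tray [[ 0.53744902 -0.00298895  0.028     ]]
post [[ 0.46226754 -0.28010369  0.105     ]]
visectr [[ 0.48127962 -0.28355027  0.03      ]]
```

View pics/top1.png

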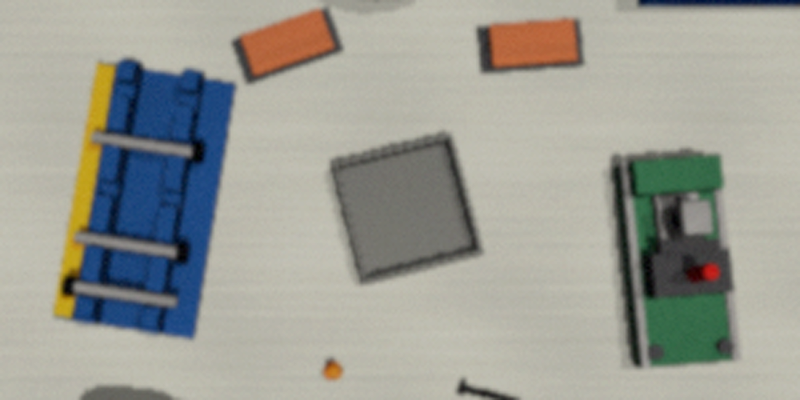

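View pics/side1.png

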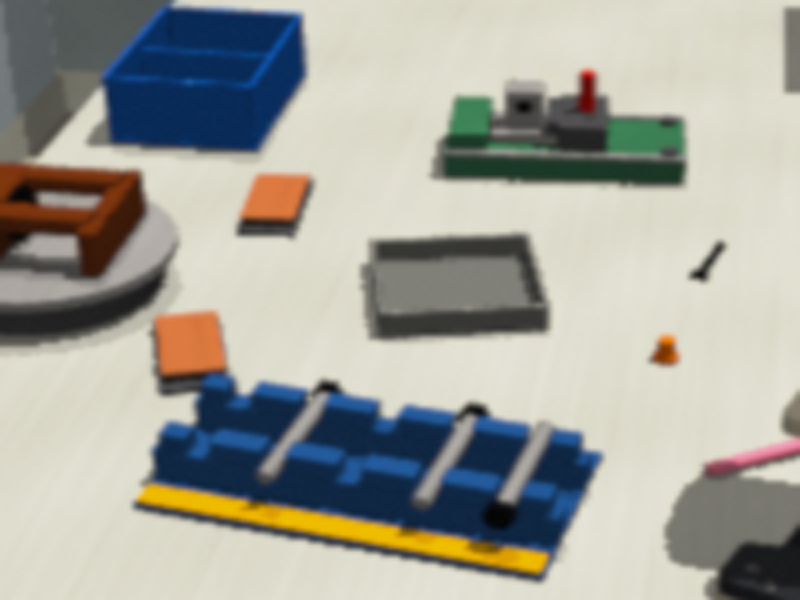

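Run:
```python
from h import *
p=np.load("pics/top1.npy"); P=campose("top")
hsv=cv2.cvtColor(p,cv2.COLOR_RGB2HSV)
def big(m,roi):
    x,y,w,h=roi; mm=np.zeros_like(m); mm[y:y+h,x:x+w]=m[y:y+h,x:x+w]
    c=max(cv2.findContours(mm,cv2.RETR_EXTERNAL,cv2.CHAIN_APPROX_NONE)[0],key=cv2.contourArea)
    return cv2.minAreaRect(c),cv2.boxPoints(cv2.minAreaRect(c)),cv2.contourArea(c)
blue=cv2.inRange(hsv,(100,120,30),(125,255,255)); yel=cv2.inRange(hsv,(20,120,60),(35,255,255))
red=cv2.inRange(hsv,(0,170,60),(8,255,255)); gr=cv2.inRange(hsv,(60,80,20),(90,255,255))
for nm,m,roi,z in [("yel",yel,(210,110,60,130),.008),("rack",blue|yel,(210,110,90,130),.03),("red",red,(440,180,50,40),.105),("green",gr,(420,140,70,110),.05)]:
    a,b,ar=big(m,roi); print(nm,a,ar); print(ray(P,[a[0]],z)[0], ray(P,b,z)[:,:2].round(4).tolist())
s=hsv[:,:,1]<45; g=(p.max(2)<110)&s
x,y,w,h=320,145,70,65
a,b,ar=big((g*255).astype(np.uint8),(x,y,w,h)); print("tray",a,ar,ray(P,[a[0]],.028),ray(P,b,.028)[:,:2].round(4).tolist())
```

```text
yel ((231.2013397216797, 170.8590545654297), (7.067270755767822, 95.69779205322266), 10.007980346679688) 474.5
[0.55809353 0.33493482 0.008     ] [[0.4275, 0.3658], [0.6948, 0.3233], [0.6913, 0.3035], [0.424, 0.3464]]
rack ((253.56756591796875, 173.59458923339844), (52.6076774597168, 98.31059265136719), 9.462321281433105) 4530.5
[0.54698495 0.2682424  0.03      ] [[0.4258, 0.3595], [0.695, 0.3193], [0.6706, 0.1751], [0.4019, 0.2182]]
red ((466.00006103515625, 201.5000457763672), (4.949747085571289, 4.949747085571289), 45.0) 19.0
[ 0.46353234 -0.28525614  0.105     ] [[0.4636, -0.2763], [0.4725, -0.2855], [0.4635, -0.2942], [0.4546, -0.285]]
green ((457.39349365234375, 221.827880859375), (26.34589958190918, 29.605186462402344), 84.80557250976562) 626.5
[ 0.41269148 -0.28310056  0.05      ] [[0.4445, -0.241], [0.4515, -0.3209], [0.381, -0.325], [0.3741, -0.2455]]
tray ((354.5, 177.0), (64.0, 69.0), 90.0) 4416.0 [[ 0.53743949 -0.00990426  0.028     ]] [[0.6271, 0.0852], [0.6271, -0.1069], [0.4487, -0.104], [0.4491, 0.0857]]
```

Call:
apply_moves(deltas=[{"tx": -0.04,"tz": 0.022,"turn": 0.134},{"tx": -0.08,"tz": 0.044,"turn": 0.268},{"tx": -0.12,"tz": 0.066,"turn": 0.402},{"tx": -0.16,"tz": 0.088,"turn": 0.536},{"tx": -0.2,"tz": 0.11,"turn": 0.67,"gripper": 0.03}])

```text
invalid input at $.deltas[0]: expected keys tx, ty, tz, turn, gripper
```

```bash
cat >> h.py <<'E'
def go(xyz,yaw):
    "print shift/turn from current measured pose, tool-down assumed"
    st=r.get_state(); R=Ro.from_euler("xyz",st["eef_rot"],degrees=True).as_matrix()
    t=R.T@(np.array(xyz)-st["tcp_pos"]); dy=(yaw-st["eef_rot"][2]+180)%360-180
    print("t",st["time_s"],"pos",st["tcp_pos"].round(4),"rot",st["eef_rot"].round(2),"w",round(st["gripper_width"],4),"j6",st["joints"][5].round(1))
    print("tx,ty,tz",t.round(4),"turn",round(-np.radians(dy),3),"|t|",np.linalg.norm(t).round(3))
E
python3 -c "
from h import *
go((.547,.268,.2),81)"
```

```text
t 0.25 pos [0.2571 0.6239 0.2431] rot [-89.96   0.   157.61] w 0.0876 j6 -16.5
tx,ty,tz [-0.4037  0.0433  0.2186] turn 1.337 |t| 0.461
```

All keys are needed in each row.

Call:
apply_moves(deltas=[{"tx": -0.04,"ty": 0,"tz": 0.022,"turn": 0.134,"gripper": 0.0876},{"tx": -0.08,"ty": 0,"tz": 0.044,"turn": 0.268,"gripper": 0.0876},{"tx": -0.12,"ty": 0,"tz": 0.066,"turn": 0.402,"gripper": 0.0876},{"tx": -0.16,"ty": 0,"tz": 0.088,"turn": 0.536,"gripper": 0.0876},{"tx": -0.2,"ty": 0,"tz": 0.11,"turn": 0.67,"gripper": 0.0876}])

```text
time_s: 0.75
tcp_pos: [0.4009, 0.4446, 0.2437]
eef_rot: [-90.0, -0.0, 118.9]
contact_force: [-0.2, 0.4, -0.2]
gripper_width: 0.0875
```

```bash
python3 -c "
from h import *
go((.547,.268,.2),81)"
```

```text
t 0.75 pos [0.4009 0.4446 0.2437] rot [-90.01  -0.   118.92] w 0.0875 j6 -37.7
tx,ty,tz [-0.2252  0.0436 -0.0424] turn 0.662 |t| 0.233
```

Call:
apply_moves(deltas=[{"tx": -0.046,"ty": 0.009,"tz": -0.008,"turn": 0.134,"gripper": 0.06},{"tx": -0.092,"ty": 0.018,"tz": -0.016,"turn": 0.268,"gripper": 0.03},{"tx": -0.138,"ty": 0.027,"tz": -0.024,"turn": 0.402,"gripper": 0.03},{"tx": -0.184,"ty": 0.036,"tz": -0.032,"turn": 0.536,"gripper": 0.03},{"tx": -0.225,"ty": 0.043,"tz": -0.042,"turn": 0.662,"gripper": 0.03}])

```text
time_s: 1.25
tcp_pos: [0.5474, 0.2683, 0.2002]
eef_rot: [-90.0, 0.0, 81.0]
contact_force: [1.0, -0.0, 0.5]
gripper_width: 0.0534
```

Run:
```python
from h import *
go((.547,.268,.2),81)
st=r.get_state(); p,d=capture("wrist"); np.save("pics/w1.npy",p); np.save("pics/w1d.npy",d)
import pickle; pickle.dump(st,open("pics/w1.pkl","wb"))
cv2.imwrite("pics/w1.png",p[:,:,::-1])
```

```text
t 1.25 pos [0.5474 0.2683 0.2002] rot [-8.999e+01  1.000e-02  8.096e+01] w 0.0534 j6 -53.5
tx,ty,tz [-0.0004  0.0002  0.0003] turn -0.001 |t| 0.001
```

View pics/w1.png

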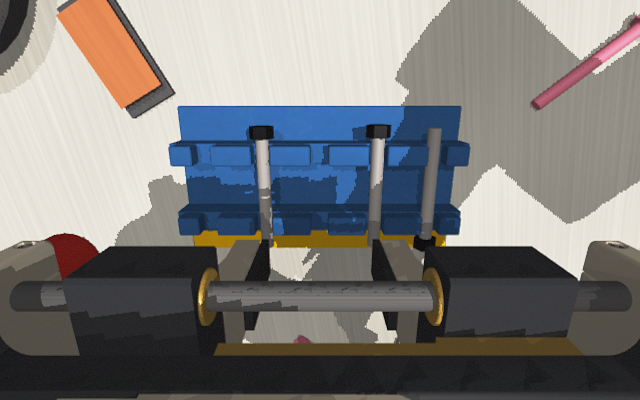

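Run:
```python
import numpy as np,cv2
p=np.load("pics/w1.npy"); c=p[95:260,165:475]
c=np.clip(cv2.resize(c,None,fx=2.58,fy=3,interpolation=cv2.INTER_CUBIC).astype(float)*1.4,0,255).astype(np.uint8)
cv2.imwrite("pics/w1c.png",c[:,:,::-1])
```

```text
(no output)
```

View pics/w1c.png

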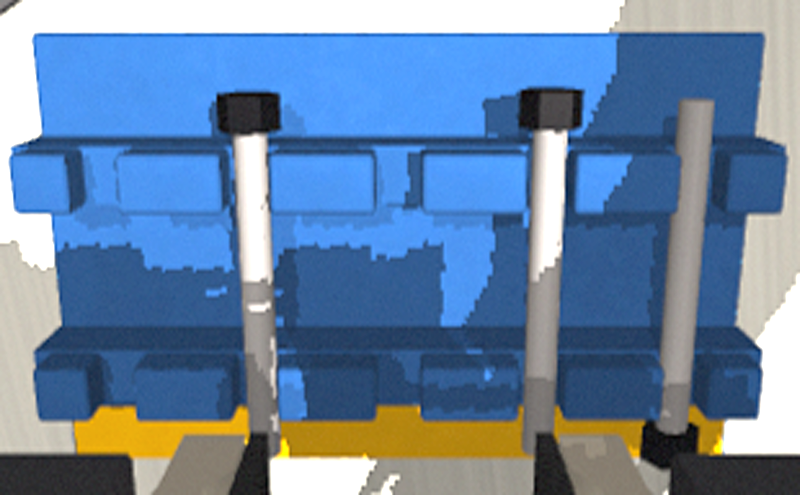

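Run:
```python
from h import *; import pickle
P=campose("wrist",pickle.load(open("pics/w1.pkl","rb")))
f=lambda x,y:(165+x/2.58,95+y/3)
def q(n,x,y,z): print(n,ray(P,[f(x,y)],z)[0].round(4))
yaw=np.radians(-9.)
R=np.array([[np.cos(yaw),-np.sin(yaw)],[np.sin(yaw),np.cos(yaw)]]); 
pts=[("wallL-24",12,210,.052),("wallR-24",784,210,.052),("wallL24",36,354,.052),("wallR24",762,354,.052),("baseL-75",35,34,.008),("baseR-75",764,34,.008),
("p3 a",251,140,.04),("p3 b",263,400,.04),("p2 a",547,140,.04),("p2 b",541,400,.04),("p1 a",695,140,.04),("p1 b",677,400,.04),
("p3 headend",248,93,.0495),("p2 headend",551,89,.0495),("p1 tailend",696,99,.046),("p3 tail",264,452,.04),("p2 tail",537,452,.04),("p1 head",668,466,.04)]
W={n:ray(P,[f(x,y)],z)[0][:2] for n,x,y,z in pts}
d1=W["wallR-24"]-W["wallL-24"]; d2=W["wallR24"]-W["wallL24"];d3=W["baseR-75"]-W["baseL-75"]
for d in(d1,d2,d3): print(np.linalg.norm(d),np.degrees(np.arctan2(-d[1],-d[0])))
c0=(W["wallR-24"]+W["wallL-24"]+W["wallR24"]+W["wallL24"])/4
c=c0; print("centre",c,"base-centre+75:",(W["baseR-75"]+W["baseL-75"])/2+R@[0,.075])
for n in W: print(n,W[n].round(4),((W[n]-c)@R*1000).round(1))
```

```text
0.2630532770282685 -9.011624277323158
0.25841601823527505 -9.009398662791746
0.27204383972982615 -9.014099102741579
centre [0.54912561 0.26913282] base-centre+75: [0.54943952 0.27318647]
wallL-24 [0.6757 0.2264] [131.7 -22.4]
wallR-24 [0.4159 0.2676] [-131.4  -22.3]
wallL24 [0.6801 0.271 ] [129.1  22.3]
wallR24 [0.4249 0.3115] [-129.4   22.4]
baseL-75 [0.672  0.1778] [135.7 -71. ]
baseR-75 [0.4034 0.2204] [-136.3  -70.9]
p3 a [0.5933 0.2204] [ 51.3 -41.2]
p3 b [0.6061 0.3029] [51.  42.3]
p2 a [0.4917 0.2365] [-51.6 -41.2]
p2 b [0.5029 0.3193] [-53.5  42.3]
p1 a [0.4409 0.2446] [-103.1  -41.2]
p1 b [0.4524 0.3273] [-104.7   42.3]
p3 headend [0.5897 0.2063] [ 49.9 -55.8]
p2 headend [0.4902 0.2209] [-50.7 -56.8]
p1 tailend [0.4417 0.2317] [-100.2  -53.7]
p3 tail [0.6095 0.321 ] [51.5 60.7]
p2 tail [0.5064 0.3374] [-52.9  60.7]
p1 head [0.4573 0.3503] [-103.4   65.8]
```

```bash
cat >> h.py <<'E'
YW=-9.0; C=np.array([.5491,.2691])
def rk(x,y,z):
    a=np.radians(YW); return (C[0]+np.cos(a)*x-np.sin(a)*y, C[1]+np.sin(a)*x+np.cos(a)*y, z)
E
python3 -c "
from h import *
print(rk(.0515,.002,.09))
go(rk(.0515,.002,.09),81)"
```

```text
(np.float64(0.6002788184707301), np.float64(0.2630190017316184), 0.09)
t 1.3 pos [0.5499 0.2645 0.1987] rot [-89.94   0.15  80.38] w 0.049 j6 -53.7
tx,ty,tz [ 0.0073  0.1087 -0.05  ] turn -0.011 |t| 0.12
```

Call:
apply_moves(deltas=[{"tx": 0,"ty": 0,"tz": 0,"turn": 0,"gripper": 0.03},{"tx": 0,"ty": 0,"tz": 0,"turn": 0,"gripper": 0.03},{"tx": 0,"ty": 0,"tz": 0,"turn": 0,"gripper": 0.03}])

```text
time_s: 1.6
tcp_pos: [0.5463, 0.2711, 0.2008]
eef_rot: [-90.0, -0.0, 81.4]
contact_force: [-0.4, 1.0, 1.3]
gripper_width: 0.0309
```

Run:
```python
from h import *
import pickle
go(rk(.0515,.002,.09),81)
st=r.get_state(); p,d=capture("wrist"); np.save("pics/w2.npy",p)
pickle.dump(st,open("pics/w2.pkl","wb"))
go(rk(.0515,.002,.09),81)
c=p[95:260,165:475]
c=np.clip(cv2.resize(c,None,fx=2.58,fy=3,interpolation=cv2.INTER_CUBIC).astype(float)*1.4,0,255).astype(np.uint8)
cv2.imwrite("pics/w2c.png",c[:,:,::-1])
```

```text
t 1.6 pos [0.5463 0.2711 0.2008] rot [-9.001e+01 -3.000e-02  8.138e+01] w 0.0309 j6 -53.3
tx,ty,tz [ 0.      0.1109 -0.0546] turn 0.007 |t| 0.124
t 1.65 pos [0.5462 0.2713 0.2009] rot [-9.002e+01 -3.000e-02  8.140e+01] w 0.0304 j6 -53.3
tx,ty,tz [-1.000e-04  1.109e-01 -5.470e-02] turn 0.007 |t| 0.124
```

View pics/w2c.png

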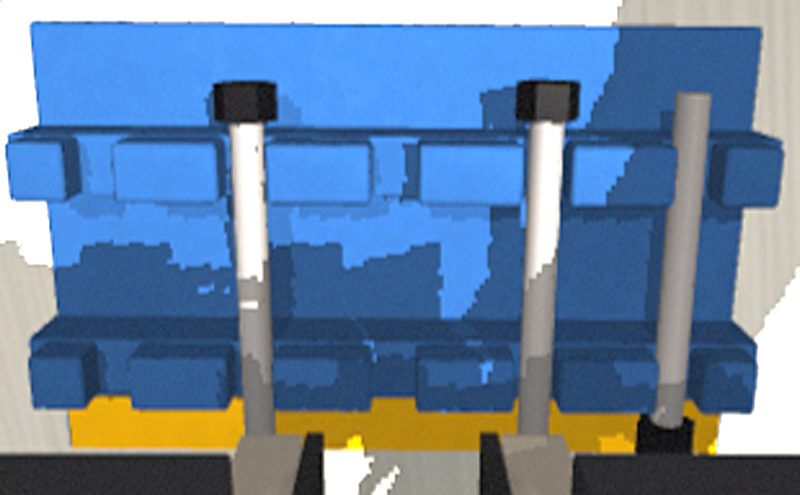

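Run:
```python
from h import *; import pickle
P=campose("wrist",pickle.load(open("pics/w2.pkl","rb")))
f=lambda x,y:(165+x/2.58,95+y/3)
yaw=np.radians(-9.)
R=np.array([[np.cos(yaw),-np.sin(yaw)],[np.sin(yaw),np.cos(yaw)]]); 
pts=[("wallL-24",8,202,.052),("wallR-24",782,203,.052),("wallL24",31,345,.052),("wallR24",757,346,.052),("wallL-42",11,142,.052),("wallR-42",780,143,.052),("wallL42",31,408,.052),("wallR42",755,410,.052),("baseL-75",32,23,.008),("baseR-75",762,29,.008),
("p3 a",248,132,.04),("p3 b",259,400,.04),("p2 a",544,132,.04),("p2 b",536,400,.04),("p1 a",691,132,.04),("p1 b",672,400,.04),
("p3 headend",246,82,.0495),("p2 headend",548,80,.0495),("p1 tailend",692,93,.046),("p3 headbk",247,122,.0495),("p2 headbk",547,121,.0495),("p1 headbk",665,420,.0495),]
W={n:ray(P,[f(x,y)],z)[0][:2] for n,x,y,z in pts}
for a,b in (("wallR-24","wallL-24"),("wallR24","wallL24"),("baseR-75","baseL-75")):
    d=W[b]-W[a]; print(np.linalg.norm(d),np.degrees(np.arctan2(d[1],d[0])))
c=sum(W[k] for k in W if "wall" in k)/8; print("centre",c)
for n in W: print(n,W[n].round(4),((W[n]-c)@R*1000).round(1))
```

```text
0.26372027355246064 -8.650378397351915
0.25831935630195796 -8.651098931386288
0.27229707386784024 -8.982736305518086
centre [0.54934189 0.27036064]
wallL-24 [0.676  0.2278] [131.8 -22.2]
wallR-24 [0.4153 0.2675] [-132.   -23.8]
wallL24 [0.6804 0.2719] [129.2  22.1]
wallR24 [0.425  0.3108] [-129.1   20.5]
wallL-42 [0.6701 0.211 ] [128.5 -39.7]
wallR-42 [0.4156 0.2498] [-128.9  -41.3]
wallL42 [0.6861 0.2921] [131.6  42.9]
wallR42 [0.4263 0.3319] [-131.1   41.6]
baseL-75 [0.6722 0.1781] [135.8 -71.9]
baseR-75 [0.4032 0.2206] [-136.5  -72. ]
p3 a [0.5933 0.2212] [ 51.2 -41.7]
p3 b [0.6065 0.3063] [50.9 44.4]
p2 a [0.4916 0.2366] [-51.7 -42.4]
p2 b [0.5033 0.3219] [-53.5  43.7]
p1 a [0.4411 0.2442] [-102.8  -42.8]
p1 b [0.4526 0.3295] [-104.8   43.3]
p3 headend [0.5893 0.2064] [ 49.5 -57. ]
p2 headend [0.4902 0.2208] [-50.7 -58.2]
p1 tailend [0.4421 0.232 ] [-99.9 -54.7]
p3 headbk [0.5913 0.2175] [ 49.7 -45.7]
p2 headbk [0.4917 0.2322] [-51.  -46.7]
p1 headbk [0.4582 0.3316] [-99.6  46.3]
```

```bash
sed -i 's/C=np.array.*/C=np.array([.5494,.2704])/' h.py; python3 -c "
from h import *
go(rk(.0513,.0005,.038),81)"
```

```text
t 1.65 pos [0.5462 0.2713 0.2009] rot [-9.002e+01 -3.000e-02  8.140e+01] w 0.0304 j6 -53.3
tx,ty,tz [-0.0003  0.1629 -0.0546] turn 0.007 |t| 0.172
```

Call:
apply_moves(deltas=[{"tx": 0,"ty": 0.0,"tz": -0.03,"turn": 0.007,"gripper": 0.032},{"tx": 0,"ty": 0.03,"tz": -0.0545,"turn": 0.007,"gripper": 0.032},{"tx": 0,"ty": 0.07,"tz": -0.0545,"turn": 0.007,"gripper": 0.032},{"tx": 0,"ty": 0.1,"tz": -0.0545,"turn": 0.007,"gripper": 0.032},{"tx": 0,"ty": 0.1,"tz": -0.0545,"turn": 0.007,"gripper": 0.032}])

```text
time_s: 2.15
tcp_pos: [0.5976, 0.2614, 0.0961]
eef_rot: [-89.7, 0.3, 80.9]
contact_force: [0.1, 0.4, 0.0]
gripper_width: 0.0322
```

Run:
```python
from h import *
go(rk(.0513,.0005,.038),81)
p,d=capture("wrist")
cv2.imwrite("pics/w3.png",p[:,:,::-1])
go(rk(.0513,.0005,.038),81)
```

```text
t 2.15 pos [0.5976 0.2614 0.0961] rot [-89.66   0.3   80.94] w 0.0322 j6 -49.7
tx,ty,tz [ 0.0022  0.058  -0.0026] turn -0.001 |t| 0.058
t 2.2 pos [0.5992 0.2622 0.0991] rot [-89.85   0.17  80.99] w 0.0324 j6 -49.7
tx,ty,tz [ 0.001   0.0611 -0.001 ] turn -0.0 |t| 0.061
```

View pics/w3.png

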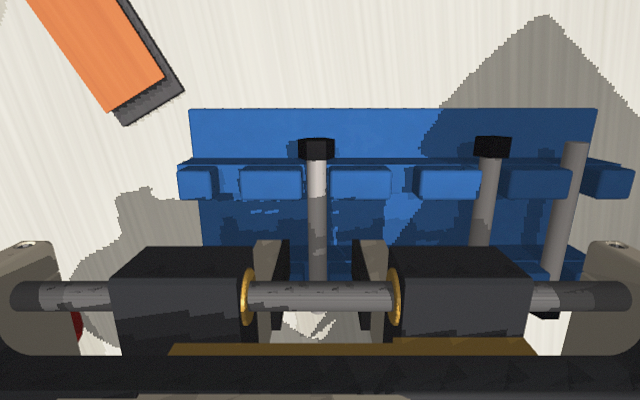

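Call:
apply_moves(deltas=[{"tx": 0,"ty": 0.02,"tz": 0,"turn": 0,"gripper": 0.032},{"tx": 0,"ty": 0.04,"tz": 0,"turn": 0,"gripper": 0.032},{"tx": 0,"ty": 0.055,"tz": 0,"turn": 0,"gripper": 0.032},{"tx": 0,"ty": 0.063,"tz": 0,"turn": 0,"gripper": 0.032},{"tx": 0,"ty": 0.063,"tz": 0,"turn": 0,"gripper": 0.032}])

```text
time_s: 2.7
tcp_pos: [0.6004, 0.2623, 0.0375]
eef_rot: [-90.0, 0.0, 80.9]
contact_force: [-0.0, 1.1, -0.2]
gripper_width: 0.0318
```

Call:
apply_moves(deltas=[{"tx": 0,"ty": 0,"tz": 0,"turn": 0,"gripper": 0.0},{"tx": 0,"ty": 0,"tz": 0,"turn": 0,"gripper": 0.0},{"tx": 0,"ty": 0,"tz": 0,"turn": 0,"gripper": 0.0},{"tx": 0,"ty": 0,"tz": 0,"turn": 0,"gripper": 0.0},{"tx": 0,"ty": 0,"tz": 0,"turn": 0,"gripper": 0.0}], newtons=35)

```text
time_s: 3.2
tcp_pos: [0.6009, 0.2623, 0.0383]
eef_rot: [-90.0, -0.0, 80.9]
contact_force: [-0.7, 0.8, 4.6]
gripper_width: 0.0109
```

```bash
python3 -c "
from h import *
go(rk(.0513,.0005,.038),81)"
```

```text
t 3.2 pos [0.6009 0.2623 0.0383] rot [-9.005e+01 -4.000e-02  8.090e+01] w 0.0109 j6 -49.7
tx,ty,tz [0.0005 0.0003 0.0008] turn -0.002 |t| 0.001
```

Call:
apply_moves(deltas=[{"tx": 0,"ty": -0.01,"tz": 0,"turn": 0,"gripper": 0.0},{"tx": 0,"ty": -0.03,"tz": 0,"turn": 0,"gripper": 0.0},{"tx": 0,"ty": -0.05,"tz": 0,"turn": 0,"gripper": 0.0},{"tx": 0,"ty": -0.06,"tz": 0,"turn": 0,"gripper": 0.0},{"tx": 0,"ty": -0.06,"tz": 0,"turn": 0,"gripper": 0.0}])

```text
time_s: 3.7
tcp_pos: [0.6013, 0.2626, 0.0994]
eef_rot: [-90.1, -0.1, 80.9]
contact_force: [0.2, 0.3, -2.5]
gripper_width: 0.0105
```

Run:
```python
from h import *
p,d=capture("wrist")
cv2.imwrite("pics/w4.png",p[:,:,::-1])
go(rk(.0513,.0005,.038),81)
```

```text
t 3.75 pos [0.6006 0.2622 0.0981] rot [-9.004e+01 -6.000e-02  8.088e+01] w 0.0107 j6 -49.7
tx,ty,tz [0.0005 0.0601 0.0006] turn -0.002 |t| 0.06
```

View pics/w4.png

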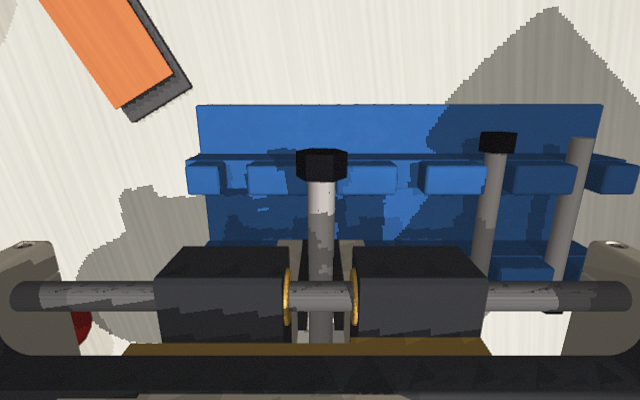

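Run:
```python
from h import *
c=camera_info("wrist");K=c["K"];T=c["tool_from_camera"]
for uv,y in [((321,150),-.002-.0095),((321,182),-.002-.0095),((321,180),-.002-.006)]:
    d=T[:3,:3]@[(uv[0]-K[0,2])/K[0,0],-(uv[1]-K[1,2])/K[1,1],-1]
    print(T[:3,3]+d*((y-T[1,3])/d[1]))
```

```text
[-0.05865791 -0.0115     -0.00054863]
[-0.04588222 -0.0115     -0.00053575]
[-0.04584816 -0.008      -0.00053023]
```

Call:
apply_moves(deltas=[{"tx": 0,"ty": 0,"tz": 0,"turn": -0.1,"gripper": 0.0},{"tx": 0,"ty": 0,"tz": 0,"turn": -0.23,"gripper": 0.0},{"tx": 0,"ty": 0,"tz": 0,"turn": -0.36,"gripper": 0.0},{"tx": 0,"ty": 0,"tz": 0,"turn": -0.5,"gripper": 0.0},{"tx": 0,"ty": 0,"tz": 0,"turn": -0.64,"gripper": 0.0}])

```text
time_s: 4.25
tcp_pos: [0.5998, 0.2616, 0.096]
eef_rot: [-89.9, 0.0, 117.9]
contact_force: [-0.3, 0.0, -0.3]
gripper_width: 0.0107
```

Call:
apply_moves(deltas=[{"tx": 0,"ty": 0,"tz": 0,"turn": -0.13,"gripper": 0.0},{"tx": 0,"ty": 0,"tz": 0,"turn": -0.26,"gripper": 0.0},{"tx": 0,"ty": 0,"tz": 0,"turn": -0.39,"gripper": 0.0},{"tx": 0,"ty": 0,"tz": 0,"turn": -0.52,"gripper": 0.0},{"tx": 0,"ty": 0,"tz": 0,"turn": -0.65,"gripper": 0.0}])

```text
time_s: 4.75
tcp_pos: [0.5997, 0.2616, 0.096]
eef_rot: [-89.9, -0.1, 155.1]
contact_force: [0.2, 0.2, -0.3]
gripper_width: 0.0108
```

Call:
apply_moves(deltas=[{"tx": 0,"ty": 0,"tz": 0,"turn": -0.13,"gripper": 0.0},{"tx": 0,"ty": 0,"tz": 0,"turn": -0.26,"gripper": 0.0},{"tx": 0,"ty": 0,"tz": 0,"turn": -0.39,"gripper": 0.0},{"tx": 0,"ty": 0,"tz": 0,"turn": -0.52,"gripper": 0.0},{"tx": 0,"ty": 0,"tz": 0,"turn": -0.65,"gripper": 0.0}])

```text
time_s: 5.25
tcp_pos: [0.5997, 0.2615, 0.0959]
eef_rot: [-90.0, -0.1, -167.7]
contact_force: [-0.1, 1.0, -0.7]
gripper_width: 0.0109
```

Call:
apply_moves(deltas=[{"tx": 0,"ty": 0,"tz": 0,"turn": -0.13,"gripper": 0.0},{"tx": 0,"ty": 0,"tz": 0,"turn": -0.26,"gripper": 0.0},{"tx": 0,"ty": 0,"tz": 0,"turn": -0.39,"gripper": 0.0},{"tx": 0,"ty": 0,"tz": 0,"turn": -0.52,"gripper": 0.0},{"tx": 0,"ty": 0,"tz": 0,"turn": -0.65,"gripper": 0.0}])

```text
time_s: 5.75
tcp_pos: [0.5997, 0.2616, 0.0959]
eef_rot: [-90.0, -0.1, -130.4]
contact_force: [0.4, 0.6, -1.4]
gripper_width: 0.0109
```

Call:
apply_moves(deltas=[{"tx": 0,"ty": 0,"tz": 0,"turn": -0.13,"gripper": 0.0},{"tx": 0,"ty": 0,"tz": 0,"turn": -0.26,"gripper": 0.0},{"tx": 0,"ty": 0,"tz": 0,"turn": -0.39,"gripper": 0.0},{"tx": 0,"ty": 0,"tz": 0,"turn": -0.52,"gripper": 0.0},{"tx": 0,"ty": 0,"tz": 0,"turn": -0.55,"gripper": 0.0}])

```text
time_s: 6.25
tcp_pos: [0.5998, 0.2616, 0.0961]
eef_rot: [-90.1, -0.1, -99.0]
contact_force: [0.0, -0.5, -1.2]
gripper_width: 0.0108
```

Call:
apply_moves(deltas=[{"tx": 0,"ty": 0,"tz": 0,"turn": 0,"gripper": 0.0},{"tx": 0,"ty": 0,"tz": 0,"turn": 0,"gripper": 0.0},{"tx": 0,"ty": 0,"tz": 0,"turn": 0,"gripper": 0.0}])

```text
time_s: 6.55
tcp_pos: [0.6004, 0.262, 0.0974]
eef_rot: [-90.0, -0.0, -99.3]
contact_force: [-0.1, -0.3, -1.2]
gripper_width: 0.0112
```

Run:
```python
from h import *
p,d=capture("wrist")
cv2.imwrite("pics/w5.png",p[:,:,::-1])
go(rk(.052,.0005,.038),261)
```

```text
t 6.6 pos [0.6004 0.262  0.0974] rot [-9.001e+01 -1.000e-02 -9.929e+01] w 0.011 j6 130.1
tx,ty,tz [-0.0008  0.0594  0.0003] turn -0.005 |t| 0.059
```

View pics/w5.png

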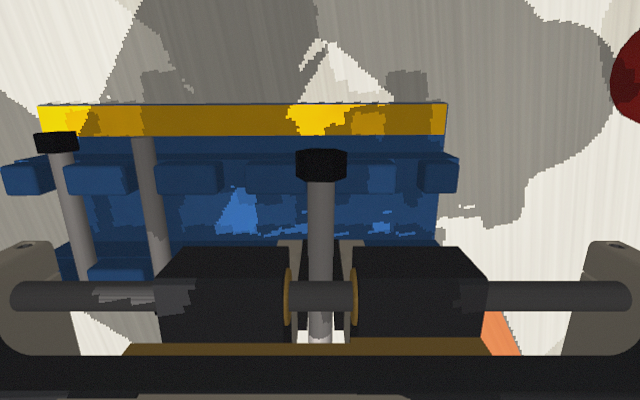

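Call:
apply_moves(deltas=[{"tx": 0,"ty": 0.02,"tz": 0,"turn": -0.005,"gripper": 0.0},{"tx": 0,"ty": 0.04,"tz": 0,"turn": -0.005,"gripper": 0.0},{"tx": 0,"ty": 0.052,"tz": 0,"turn": -0.005,"gripper": 0.0},{"tx": 0,"ty": 0.0585,"tz": 0,"turn": -0.005,"gripper": 0.0},{"tx": 0,"ty": 0.0585,"tz": 0,"turn": -0.005,"gripper": 0.0}])

```text
time_s: 7.1
tcp_pos: [0.6006, 0.262, 0.039]
eef_rot: [-90.0, -0.0, -98.9]
contact_force: [-0.3, 0.5, -0.9]
gripper_width: 0.0107
```

Call:
apply_moves(deltas=[{"tx": 0,"ty": 0,"tz": 0,"turn": 0,"gripper": 0.0},{"tx": 0,"ty": 0,"tz": 0,"turn": 0,"gripper": 0.0}])

```text
time_s: 7.3
tcp_pos: [0.6008, 0.2623, 0.0395]
eef_rot: [-90.0, 0.0, -98.9]
contact_force: [-0.6, 0.1, -0.2]
gripper_width: 0.0109
```

Run:
```python
from h import *
go(rk(.052,.0005,.038),261)
```

```text
t 7.3 pos [0.6008 0.2623 0.0395] rot [-8.997e+01  3.000e-02 -9.892e+01] w 0.0109 j6 130.5
tx,ty,tz [-0.0005  0.0015 -0.0001] turn 0.001 |t| 0.002
```

Call:
apply_moves(deltas=[{"tx": 0,"ty": 0.0015,"tz": 0,"turn": 0,"gripper": 0.0},{"tx": 0,"ty": 0.0015,"tz": 0,"turn": 0,"gripper": 0.032},{"tx": 0,"ty": 0.0015,"tz": 0,"turn": 0,"gripper": 0.032},{"tx": 0,"ty": 0.0015,"tz": 0,"turn": 0,"gripper": 0.032},{"tx": 0,"ty": 0.0015,"tz": 0,"turn": 0,"gripper": 0.032}])

```text
time_s: 7.8
tcp_pos: [0.6005, 0.262, 0.0375]
eef_rot: [-90.0, -0.0, -98.9]
contact_force: [-0.4, 0.7, -0.1]
gripper_width: 0.0308
```

Call:
apply_moves(deltas=[{"tx": 0,"ty": -0.02,"tz": 0,"turn": 0,"gripper": 0.032},{"tx": 0,"ty": -0.06,"tz": 0,"turn": 0,"gripper": 0.032},{"tx": 0,"ty": -0.1,"tz": 0,"turn": 0,"gripper": 0.032},{"tx": 0,"ty": -0.14,"tz": 0,"turn": 0,"gripper": 0.032},{"tx": 0,"ty": -0.16,"tz": -0.052,"turn": 0,"gripper": 0.032}])

```text
time_s: 8.3
tcp_pos: [0.5586, 0.27, 0.1991]
eef_rot: [-89.7, 0.2, -99.0]
contact_force: [-1.6, 2.5, 0.8]
gripper_width: 0.032
```

Call:
apply_moves(deltas=[{"tx": 0,"ty": 0,"tz": 0,"turn": 0,"gripper": 0.032},{"tx": 0,"ty": 0,"tz": 0,"turn": 0,"gripper": 0.032},{"tx": 0,"ty": 0,"tz": 0,"turn": 0,"gripper": 0.032},{"tx": 0,"ty": 0,"tz": 0,"turn": 0,"gripper": 0.032}])

```text
time_s: 8.7
tcp_pos: [0.5546, 0.269, 0.1945]
eef_rot: [-90.1, -0.1, -98.9]
contact_force: [-0.6, -0.3, -0.4]
gripper_width: 0.0323
```

Run:
```python
from h import *; import pickle
go(rk(-.0524,.0005,.038),261)
st=r.get_state();p,d=capture("wrist"); pickle.dump((st,p),open("pics/w6.pkl","wb"))
go(rk(-.0524,.0005,.038),261)
c=p[80:260,120:520]
c=np.clip(cv2.resize(c,None,fx=2,fy=3,interpolation=cv2.INTER_CUBIC).astype(float)*1.6,0,255).astype(np.uint8)
cv2.imwrite("pics/w6.png",c[:,:,::-1])
```

```text
t 8.7 pos [0.5546 0.269  0.1945] rot [-9.006e+01 -8.000e-02 -9.894e+01] w 0.0323 j6 127.1
tx,ty,tz [-0.0014  0.1565 -0.0576] turn 0.001 |t| 0.167
t 8.75 pos [0.5547 0.2689 0.1945] rot [-9.006e+01 -8.000e-02 -9.895e+01] w 0.032 j6 127.1
tx,ty,tz [-0.0014  0.1565 -0.0577] turn 0.001 |t| 0.167
```

View pics/w6.png

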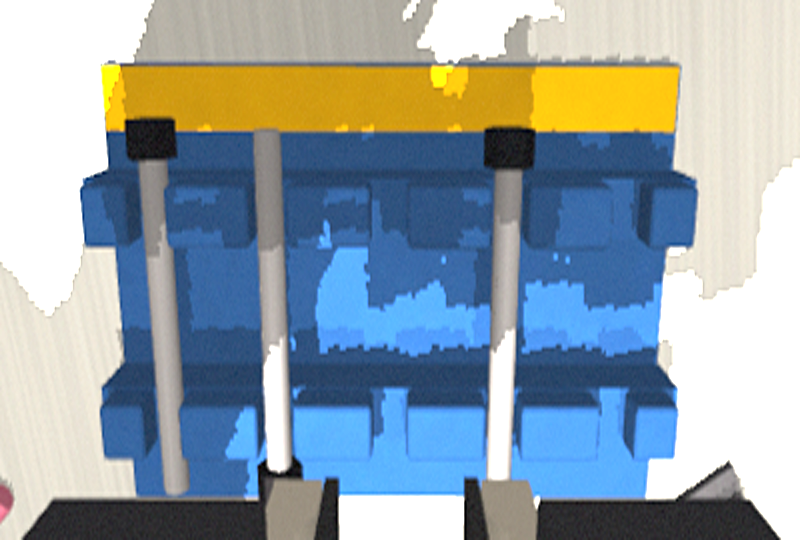

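Run:
```python
from h import *; import pickle
P=campose("wrist",pickle.load(open("pics/w6.pkl","rb"))[0])
a=np.radians(-9); R=np.array([[np.cos(a),-np.sin(a)],[np.sin(a),np.cos(a)]])
for n,x,y,z in [("p1 headend",150,120,.0495),("p3 headend",508,129,.0495),("p1 headbk",150,158,.0495),("p3 headbk",508,168,.0495),("p2 tail",266,130,.046),("yelL",103,64,.008),("yelR",680,64,.008),
("wL24",85,245,.052),("wR24",694,246,.052),("wL42",85,185,.052),("wR42",695,185,.052),("wL-24",105,402,.052),("wR-24",674,402,.052),("wL-42",106,458,.052),("wR-42",675,457,.052),("p2 a",269,200,.04),("p2 b",279,430,.04),("p3 a",508,200,.04),("p3 b",499,430,.04),("p1 a",155,200,.04),("p1 b",172,430,.04)]:
    w=ray(P,[(120+x/2,80+y/3)],z)[0][:2]; print(n,w.round(4),((w-C)@R*1000).round(1))
```

```text
p1 headend [0.4616 0.3464] [-98.6  61.3]
p3 headend [0.6091 0.3207] [51.1 59.1]
p1 headbk [0.4588 0.3362] [-99.8  50.9]
p3 headbk [0.6079 0.31  ] [51.6 48.3]
p2 tail [0.5082 0.336 ] [-51.   58.4]
yelL [0.4288 0.3662] [-134.1   75.7]
yelR [0.6972 0.324 ] [137.6  76.1]
wL24 [0.4257 0.3168] [-129.4   26.5]
wR24 [0.6841 0.276 ] [132.2  26.6]
wL42 [0.4307 0.3333] [-127.1   43.6]
wR42 [0.685  0.2934] [130.3  44. ]
wL-24 [0.4207 0.2694] [-127.   -21.2]
wR-24 [0.6739 0.2297] [129.3 -20.8]
wL-42 [0.416  0.2517] [-128.9  -39.3]
wR-42 [0.6737 0.2116] [132.  -38.6]
p2 a [0.5039 0.3158] [-52.   37.8]
p2 b [0.4932 0.2442] [-51.4 -34.7]
p3 a [0.6082 0.2995] [53.6 37.9]
p3 b [0.5962 0.228 ] [ 52.8 -34.5]
p1 a [0.4541 0.3237] [-102.4   37.7]
p1 b [0.4431 0.252 ] [-102.1  -34.8]
```

```bash
sed -i 's/C=np.array.*/C=np.array([.5503,.2716])/' h.py; python3 -c "
from h import *
go(rk(-.0525,-.0005,.038),261)"
```

```text
t 8.75 pos [0.5547 0.2689 0.1945] rot [-9.006e+01 -8.000e-02 -9.895e+01] w 0.032 j6 127.1
tx,ty,tz [-0.0017  0.1565 -0.0571] turn 0.001 |t| 0.167
```

Call:
apply_moves(deltas=[{"tx": -0.0015,"ty": 0.0,"tz": -0.03,"turn": 0,"gripper": 0.032},{"tx": -0.0015,"ty": 0.03,"tz": -0.057,"turn": 0,"gripper": 0.032},{"tx": -0.0015,"ty": 0.07,"tz": -0.057,"turn": 0,"gripper": 0.032},{"tx": -0.0015,"ty": 0.1,"tz": -0.057,"turn": 0,"gripper": 0.032},{"tx": -0.0015,"ty": 0.1,"tz": -0.057,"turn": 0,"gripper": 0.032}])

```text
time_s: 9.25
tcp_pos: [0.4962, 0.2774, 0.091]
eef_rot: [-90.3, -0.4, -99.0]
contact_force: [0.1, -0.5, 0.0]
gripper_width: 0.0322
```

Call:
apply_moves(deltas=[{"tx": 0,"ty": 0,"tz": 0,"turn": 0,"gripper": 0.032},{"tx": 0,"ty": 0,"tz": 0,"turn": 0,"gripper": 0.032}])

```text
time_s: 9.45
tcp_pos: [0.4995, 0.2803, 0.0969]
eef_rot: [-89.9, 0.1, -98.9]
contact_force: [0.2, 0.9, 0.1]
gripper_width: 0.0318
```

Run:
```python
from h import *
p,d=capture("wrist")
cv2.imwrite("pics/w7.png",p[:,:,::-1])
go(rk(-.0525,-.0005,.038),261)
```

```text
t 9.5 pos [0.4995 0.2804 0.0972] rot [-89.9    0.11 -98.92] w 0.0321 j6 122.2
tx,ty,tz [ 0.0013  0.0592 -0.001 ] turn 0.001 |t| 0.059
```

View pics/w7.png

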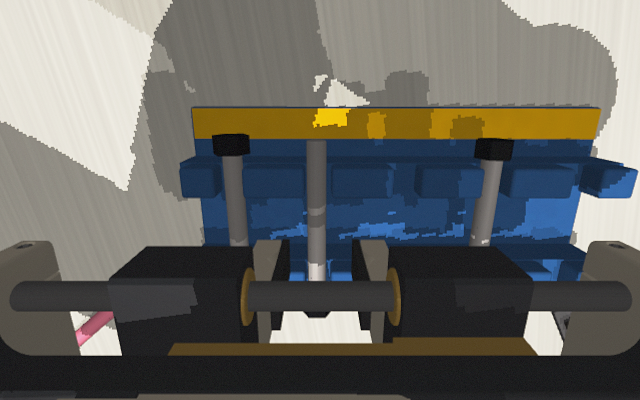

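Call:
apply_moves(deltas=[{"tx": 0.001,"ty": 0.02,"tz": -0.001,"turn": 0,"gripper": 0.032},{"tx": 0.001,"ty": 0.04,"tz": -0.001,"turn": 0,"gripper": 0.032},{"tx": 0.001,"ty": 0.052,"tz": -0.001,"turn": 0,"gripper": 0.032},{"tx": 0.001,"ty": 0.058,"tz": -0.001,"turn": 0,"gripper": 0.032},{"tx": 0.001,"ty": 0.058,"tz": -0.001,"turn": 0,"gripper": 0.032}])

```text
time_s: 10.0
tcp_pos: [0.4973, 0.2788, 0.0374]
eef_rot: [-90.0, -0.0, -98.9]
contact_force: [-0.6, 0.8, 0.1]
gripper_width: 0.0324
```

Call:
apply_moves(deltas=[{"tx": 0,"ty": 0,"tz": 0,"turn": 0,"gripper": 0.0},{"tx": 0,"ty": 0,"tz": 0,"turn": 0,"gripper": 0.0},{"tx": 0,"ty": 0,"tz": 0,"turn": 0,"gripper": 0.0},{"tx": 0,"ty": 0,"tz": 0,"turn": 0,"gripper": 0.0},{"tx": 0,"ty": 0,"tz": 0,"turn": 0,"gripper": 0.0}])

```text
time_s: 10.5
tcp_pos: [0.4975, 0.2791, 0.0381]
eef_rot: [-90.0, 0.0, -98.9]
contact_force: [-0.5, -0.1, 4.9]
gripper_width: 0.0111
```

Call:
apply_moves(deltas=[{"tx": 0,"ty": -0.01,"tz": 0,"turn": 0,"gripper": 0.0},{"tx": 0,"ty": -0.03,"tz": 0,"turn": 0,"gripper": 0.0},{"tx": 0,"ty": -0.05,"tz": 0,"turn": 0,"gripper": 0.0},{"tx": 0,"ty": -0.06,"tz": 0,"turn": 0,"gripper": 0.0},{"tx": 0,"ty": -0.06,"tz": 0,"turn": 0,"gripper": 0.0}])

```text
time_s: 11.0
tcp_pos: [0.4978, 0.2795, 0.0992]
eef_rot: [-89.9, 0.1, -98.9]
contact_force: [-0.6, 0.2, -1.0]
gripper_width: 0.0109
```

Run:
```python
from h import *
p,d=capture("wrist")
cv2.imwrite("pics/w8.png",p[:,:,::-1])
go(rk(-.0525,-.0005,.038),261)
```

```text
t 11.05 pos [0.4973 0.279  0.098 ] rot [-8.997e+01  7.000e-02 -9.892e+01] w 0.0111 j6 122.1
tx,ty,tz [-0.0005  0.06    0.001 ] turn 0.001 |t| 0.06
```

View pics/w8.png

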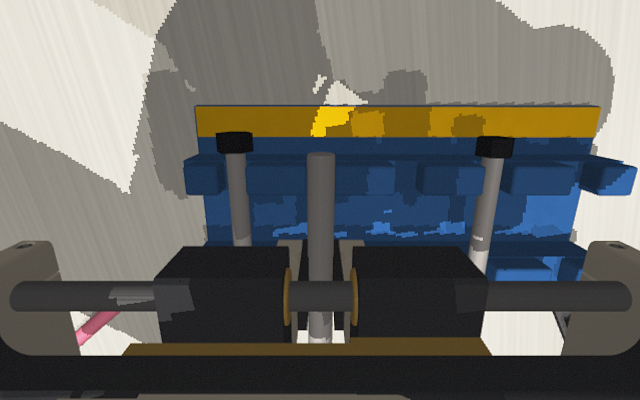

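Run:
```python
from h import *
c=camera_info("wrist");K=c["K"];T=c["tool_from_camera"]
for uv,y in [((320,153),-.002-.006),]:
    d=T[:3,:3]@[(uv[0]-K[0,2])/K[0,0],-(uv[1]-K[1,2])/K[1,1],-1]
    print(T[:3,3]+d*((y-T[1,3])/d[1]))
```

```text
[-0.05906276 -0.008       0.00073368]
```

Call:
apply_moves(deltas=[{"tx": 0,"ty": 0,"tz": 0,"turn": 0.1,"gripper": 0.0},{"tx": 0,"ty": 0,"tz": 0,"turn": 0.23,"gripper": 0.0},{"tx": 0,"ty": 0,"tz": 0,"turn": 0.36,"gripper": 0.0},{"tx": 0,"ty": 0,"tz": 0,"turn": 0.5,"gripper": 0.0},{"tx": 0,"ty": 0,"tz": 0,"turn": 0.64,"gripper": 0.0}])

```text
time_s: 11.55
tcp_pos: [0.4965, 0.2782, 0.0961]
eef_rot: [-90.0, -0.1, -135.9]
contact_force: [0.1, 0.3, -1.4]
gripper_width: 0.0109
```

Call:
apply_moves(deltas=[{"tx": 0,"ty": 0,"tz": 0,"turn": 0.13,"gripper": 0.0},{"tx": 0,"ty": 0,"tz": 0,"turn": 0.26,"gripper": 0.0},{"tx": 0,"ty": 0,"tz": 0,"turn": 0.39,"gripper": 0.0},{"tx": 0,"ty": 0,"tz": 0,"turn": 0.52,"gripper": 0.0},{"tx": 0,"ty": 0,"tz": 0,"turn": 0.65,"gripper": 0.0}])

```text
time_s: 12.05
tcp_pos: [0.4965, 0.2782, 0.0961]
eef_rot: [-89.9, -0.1, -173.1]
contact_force: [0.1, 0.3, -0.9]
gripper_width: 0.0109
```

Call:
apply_moves(deltas=[{"tx": 0,"ty": 0,"tz": 0,"turn": 0.13,"gripper": 0.0},{"tx": 0,"ty": 0,"tz": 0,"turn": 0.26,"gripper": 0.0},{"tx": 0,"ty": 0,"tz": 0,"turn": 0.39,"gripper": 0.0},{"tx": 0,"ty": 0,"tz": 0,"turn": 0.52,"gripper": 0.0},{"tx": 0,"ty": 0,"tz": 0,"turn": 0.65,"gripper": 0.0}])

```text
time_s: 12.55
tcp_pos: [0.4965, 0.2782, 0.0961]
eef_rot: [-89.9, -0.0, 149.6]
contact_force: [0.6, 1.1, -1.0]
gripper_width: 0.011
```

Call:
apply_moves(deltas=[{"tx": 0,"ty": 0,"tz": 0,"turn": 0.13,"gripper": 0.0},{"tx": 0,"ty": 0,"tz": 0,"turn": 0.26,"gripper": 0.0},{"tx": 0,"ty": 0,"tz": 0,"turn": 0.39,"gripper": 0.0},{"tx": 0,"ty": 0,"tz": 0,"turn": 0.52,"gripper": 0.0},{"tx": 0,"ty": 0,"tz": 0,"turn": 0.65,"gripper": 0.0}])

```text
time_s: 13.05
tcp_pos: [0.4965, 0.2782, 0.0961]
eef_rot: [-89.9, 0.0, 112.4]
contact_force: [-0.2, 0.4, -0.3]
gripper_width: 0.0108
```

Call:
apply_moves(deltas=[{"tx": 0,"ty": 0,"tz": 0,"turn": 0.13,"gripper": 0.0},{"tx": 0,"ty": 0,"tz": 0,"turn": 0.26,"gripper": 0.0},{"tx": 0,"ty": 0,"tz": 0,"turn": 0.39,"gripper": 0.0},{"tx": 0,"ty": 0,"tz": 0,"turn": 0.52,"gripper": 0.0},{"tx": 0,"ty": 0,"tz": 0,"turn": 0.55,"gripper": 0.0}])

```text
time_s: 13.55
tcp_pos: [0.4965, 0.2781, 0.096]
eef_rot: [-89.9, 0.1, 80.9]
contact_force: [0.0, -0.3, -0.5]
gripper_width: 0.0108
```

Call:
apply_moves(deltas=[{"tx": 0,"ty": 0,"tz": 0,"turn": 0,"gripper": 0.0},{"tx": 0,"ty": 0,"tz": 0,"turn": 0,"gripper": 0.0},{"tx": 0,"ty": 0,"tz": 0,"turn": 0,"gripper": 0.0}])

```text
time_s: 13.85
tcp_pos: [0.497, 0.2786, 0.097]
eef_rot: [-90.0, 0.0, 81.2]
contact_force: [-0.5, -0.0, -0.6]
gripper_width: 0.0107
```

Run:
```python
from h import *
p,d=capture("wrist")
cv2.imwrite("pics/w9.png",p[:,:,::-1])
go(rk(-.052,0,.038),81)
```

```text
t 13.9 pos [0.497  0.2786 0.0971] rot [-8.998e+01  3.000e-02  8.122e+01] w 0.0111 j6 -57.7
tx,ty,tz [ 0.0014  0.0591 -0.0017] turn 0.004 |t| 0.059
```

View pics/w9.png

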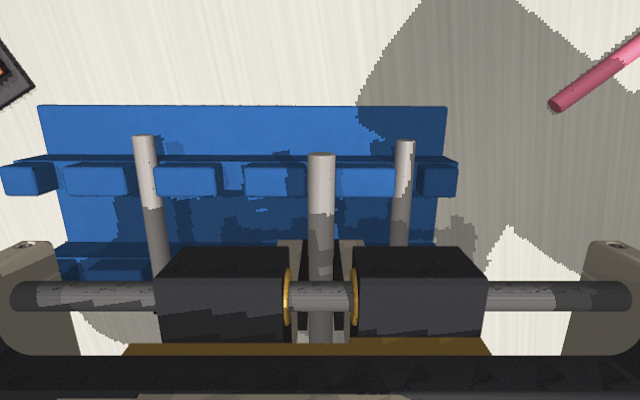

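Call:
apply_moves(deltas=[{"tx": 0.0015,"ty": 0.02,"tz": -0.001,"turn": 0.004,"gripper": 0.0},{"tx": 0.0015,"ty": 0.04,"tz": -0.001,"turn": 0.004,"gripper": 0.0},{"tx": 0.0015,"ty": 0.052,"tz": -0.001,"turn": 0.004,"gripper": 0.0},{"tx": 0.0015,"ty": 0.057,"tz": -0.001,"turn": 0.004,"gripper": 0.0},{"tx": 0.0015,"ty": 0.059,"tz": -0.001,"turn": 0.004,"gripper": 0.0}])

```text
time_s: 14.4
tcp_pos: [0.4984, 0.28, 0.0382]
eef_rot: [-90.0, 0.0, 81.0]
contact_force: [-1.7, 1.1, 0.6]
gripper_width: 0.0107
```

Call:
apply_moves(deltas=[{"tx": 0,"ty": 0,"tz": 0,"turn": 0,"gripper": 0.0},{"tx": 0,"ty": 0.0005,"tz": 0,"turn": 0,"gripper": 0.0}])

```text
time_s: 14.6
tcp_pos: [0.4989, 0.2805, 0.0388]
eef_rot: [-90.0, -0.1, 81.0]
contact_force: [-0.5, 0.1, -0.6]
gripper_width: 0.011
```

Release and rise to a viewing height, then back off.

Call:
apply_moves(deltas=[{"tx": 0,"ty": 0.001,"tz": 0,"turn": 0,"gripper": 0.0},{"tx": 0,"ty": 0.001,"tz": 0,"turn": 0,"gripper": 0.032},{"tx": 0,"ty": 0.001,"tz": 0,"turn": 0,"gripper": 0.032},{"tx": 0,"ty": 0.001,"tz": 0,"turn": 0,"gripper": 0.032},{"tx": 0,"ty": 0.001,"tz": 0,"turn": 0,"gripper": 0.032}])

```text
time_s: 15.1
tcp_pos: [0.4985, 0.2802, 0.0371]
eef_rot: [-90.0, -0.0, 80.9]
contact_force: [-0.0, 0.5, -0.4]
gripper_width: 0.0312
```

Call:
apply_moves(deltas=[{"tx": 0,"ty": -0.02,"tz": 0,"turn": 0,"gripper": 0.032},{"tx": 0,"ty": -0.06,"tz": 0,"turn": 0,"gripper": 0.032},{"tx": 0.01,"ty": -0.1,"tz": 0,"turn": 0,"gripper": 0.032},{"tx": 0.04,"ty": -0.14,"tz": 0,"turn": 0,"gripper": 0.032},{"tx": 0.06,"ty": -0.18,"tz": -0.04,"turn": 0,"gripper": 0.032}])

```text
time_s: 15.6
tcp_pos: [0.539, 0.3328, 0.2139]
eef_rot: [-90.1, -0.2, 81.1]
contact_force: [1.5, 1.5, -0.2]
gripper_width: 0.0321
```

Call:
apply_moves(deltas=[{"tx": 0,"ty": 0,"tz": 0,"turn": 0,"gripper": 0.032},{"tx": 0,"ty": 0,"tz": 0,"turn": 0,"gripper": 0.032},{"tx": 0,"ty": 0,"tz": 0,"turn": 0,"gripper": 0.032},{"tx": 0,"ty": 0,"tz": 0,"turn": 0,"gripper": 0.032}])

```text
time_s: 16.0
tcp_pos: [0.5393, 0.33, 0.209]
eef_rot: [-89.9, 0.1, 80.9]
contact_force: [0.1, -0.9, -0.2]
gripper_width: 0.0321
```

Run:
```python
from h import *; import pickle
go(rk(-.0524,.0005,.038),81)
st=r.get_state();p,d=capture("wrist"); pickle.dump((st,p),open("pics/w10.pkl","wb"))
c=p[80:280,120:520]
c=np.clip(cv2.resize(c,None,fx=2,fy=3,interpolation=cv2.INTER_CUBIC).astype(float)*1.4,0,255).astype(np.uint8)
cv2.imwrite("pics/w10.png",c[:,:,::-1])
```

```text
t 16.0 pos [0.5393 0.33   0.209 ] rot [-89.91   0.11  80.94] w 0.0321 j6 -58.2
tx,ty,tz [-0.0551  0.1712  0.0321] turn -0.001 |t| 0.183
```

View pics/w10.png

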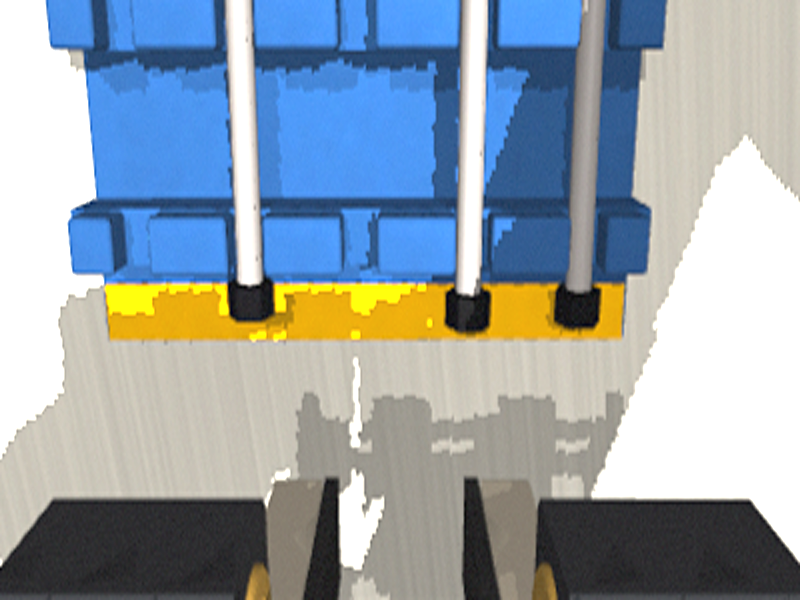

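Run:
```python
from h import *; import pickle
P=campose("wrist",pickle.load(open("pics/w10.pkl","rb"))[0])
a=np.radians(-9); R=np.array([[np.cos(a),-np.sin(a)],[np.sin(a),np.cos(a)]])
pi=[("p3 bk",251,281,.0495),("p2 bk",468,291,.0495),("p1 bk",579,287,.0495),("w24L",72,215,.052),("w24R",648,213,.052),("w42L",72,272,.052),("w42R",648,272,.052),("y75L",108,339,.008),("y75R",622,339,.008),("w-24L",52,47,.052),("w-24R",660,47,.052),("p3",249,240,.04),("p2",469,240,.04),("p1",583,240,.04)]
for n,x,y,z in pi:
    w=ray(P,[(120+x/2,80+y/3)],z)[0][:2]; print(n,((w-C)@R*1000).round(1))
```

```text
p3 bk [49.5 44.6]
p2 bk [-50.5  47.9]
p1 bk [-101.7   46.6]
w24L [127.7  23.9]
w24R [-130.1   23.5]
w42L [130.2  41.2]
w42R [-132.1   41.4]
y75L [136.6  74.8]
y75R [-137.5   75.1]
w-24L [129.3 -24. ]
w-24R [-130.2  -23.8]
p3 [51.7 33.6]
p2 [-51.5  33.7]
p1 [-105.    33.8]
```

Call:
apply_moves(deltas=[{"tx": -0.03,"ty": -0.02,"tz": -0.003,"turn": 0.09,"gripper": 0.032},{"tx": -0.07,"ty": -0.03,"tz": -0.006,"turn": 0.18,"gripper": 0.04},{"tx": -0.11,"ty": -0.04,"tz": -0.01,"turn": 0.27,"gripper": 0.05},{"tx": -0.155,"ty": -0.04,"tz": -0.013,"turn": 0.36,"gripper": 0.05},{"tx": -0.2,"ty": -0.04,"tz": -0.016,"turn": 0.45,"gripper": 0.05}])

```text
time_s: 16.55
tcp_pos: [0.5237, 0.1292, 0.2502]
eef_rot: [-90.0, 0.0, 55.0]
contact_force: [0.8, -0.1, -0.4]
gripper_width: 0.0495
```

```bash
python3 -c "
from h import *
go((.49,-.28,.25),4)"
```

```text
t 16.55 pos [0.5237 0.1292 0.2502] rot [-9.000e+01  1.000e-02  5.499e+01] w 0.0495 j6 -69.7
tx,ty,tz [-3.545e-01  3.000e-04 -2.071e-01] turn 0.89 |t| 0.411
```

Call:
apply_moves(deltas=[{"tx": -0.035,"ty": 0,"tz": -0.02,"turn": 0.089,"gripper": 0.05},{"tx": -0.07,"ty": 0,"tz": -0.041,"turn": 0.178,"gripper": 0.05},{"tx": -0.105,"ty": 0,"tz": -0.061,"turn": 0.267,"gripper": 0.05},{"tx": -0.14,"ty": 0,"tz": -0.082,"turn": 0.356,"gripper": 0.05},{"tx": -0.177,"ty": 0,"tz": -0.103,"turn": 0.445,"gripper": 0.05}])

```text
time_s: 17.05
tcp_pos: [0.5071, -0.0748, 0.2501]
eef_rot: [-90.0, 0.0, 29.5]
contact_force: [1.8, -0.1, -0.0]
gripper_width: 0.0501
```

```bash
python3 -c "
from h import *
go((.49,-.28,.25),4)"
```

```text
t 17.05 pos [ 0.5071 -0.0748  0.2501] rot [-8.999e+01  2.000e-02  2.949e+01] w 0.0501 j6 -74.1
tx,ty,tz [-1.159e-01  1.000e-04 -1.702e-01] turn 0.445 |t| 0.206
```

Call:
apply_moves(deltas=[{"tx": -0.023,"ty": 0,"tz": -0.034,"turn": 0.089,"gripper": 0.05},{"tx": -0.046,"ty": 0,"tz": -0.068,"turn": 0.178,"gripper": 0.05},{"tx": -0.07,"ty": 0,"tz": -0.102,"turn": 0.267,"gripper": 0.05},{"tx": -0.093,"ty": 0,"tz": -0.136,"turn": 0.356,"gripper": 0.05},{"tx": -0.114,"ty": 0,"tz": -0.167,"turn": 0.44,"gripper": 0.05}])

```text
time_s: 17.55
tcp_pos: [0.4906, -0.2765, 0.2499]
eef_rot: [-90.0, 0.0, 4.2]
contact_force: [0.8, -0.1, 0.0]
gripper_width: 0.0503
```

Call:
apply_moves(deltas=[{"tx": 0,"ty": 0,"tz": 0,"turn": 0,"gripper": 0.05},{"tx": 0,"ty": 0,"tz": 0,"turn": 0,"gripper": 0.05},{"tx": 0,"ty": 0,"tz": 0,"turn": 0,"gripper": 0.05},{"tx": 0,"ty": 0,"tz": 0,"turn": 0,"gripper": 0.05}])

```text
time_s: 17.95
tcp_pos: [0.4917, -0.2739, 0.2504]
eef_rot: [-90.0, -0.0, 4.6]
contact_force: [0.1, 0.1, 0.0]
gripper_width: 0.0499
```

Run:
```python
from h import *; import pickle
go((.49,-.28,.25),4)
st=r.get_state();p,d=capture("wrist"); pickle.dump((st,p,d),open("pics/v1.pkl","wb"))
cv2.imwrite("pics/v1.png",p[:,:,::-1])
```

```text
t 17.95 pos [ 0.4917 -0.2739  0.2504] rot [-9.00e+01 -1.00e-02  4.56e+00] w 0.0499 j6 -76.2
tx,ty,tz [-0.0022  0.0004 -0.0059] turn 0.01 |t| 0.006
```

View pics/v1.png

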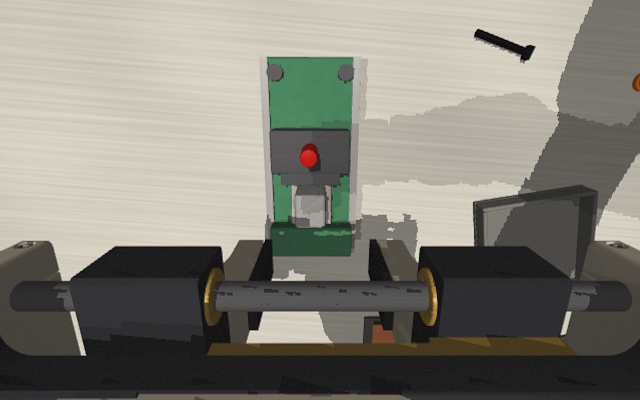

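Run:
```python
from h import *; import pickle
st,p,d=pickle.load(open("pics/v1.pkl","rb"))
c=p[45:265,240:380]
c=np.clip(cv2.resize(c,None,fx=4,fy=2.7,interpolation=cv2.INTER_CUBIC).astype(float)*1.2,0,255).astype(np.uint8)
cv2.imwrite("pics/v1c.png",c[:,:,::-1])
hsv=cv2.cvtColor(p,cv2.COLOR_RGB2HSV)
m=cv2.inRange(hsv,(0,170,150),(8,255,255))|cv2.inRange(hsv,(172,170,150),(180,255,255)); m[:,:280]=0;m[:,340:]=0;m[:130]=0;m[185:]=0
ys,xs=np.nonzero(m); print(xs.min(),xs.max(),ys.min(),ys.max(),xs.mean(),ys.mean())
```

```text
300 316 150 166 307.89732142857144 157.84821428571428
```

View pics/v1c.png

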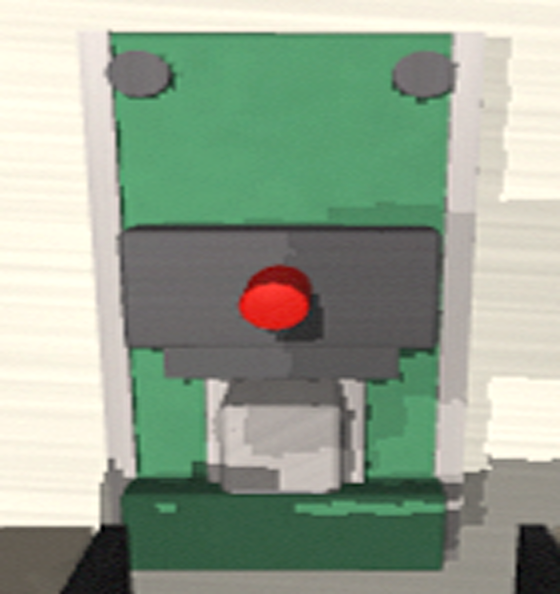

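Run:
```python
from h import *; import pickle
st,p,d=pickle.load(open("pics/v1.pkl","rb")); P=campose("wrist",st)
g=lambda x,y,z: ray(P,[(240+x/4,45+y/2.7)],z)[0]
print("post",g(275,304,.105)); 
e=[g(*a,.088) for a in((220,405),(343,405),(225,492),(340,492))]; print("ear",np.mean(e,0),np.ptp(e,0))
L=g(108,33,.03),g(135,475,.03); Rr=g(455,33,.03),g(437,475,.03)
for a,b in (L,Rr): d=b-a; print(a,b,np.degrees(np.arctan2(d[1],d[0])))
a,b=g(122,232,.06),g(440,232,.06); print("jaw",a,b,np.degrees(np.arctan2(a[1]-b[1],a[0]-b[0])))
```

```text
post [ 0.46429144 -0.28522488  0.105     ]
ear [ 0.51915152 -0.280264    0.088     ] [0.03496809 0.0310947  0.        ]
[ 0.37978449 -0.33557442  0.03      ] [ 0.55442628 -0.32198802  0.03      ] 4.448413622899536
[ 0.37284006 -0.24887496  0.03      ] [ 0.54745672 -0.23494036  0.03      ] 4.5625984021051345
jaw [ 0.44904075 -0.32527603  0.06      ] [ 0.44283442 -0.24777899  0.06      ] -85.42125942002767
```

```bash
python3 -c "
from h import *
go((.4656,-.2859,.086),4.5)"
```

```text
t 18.0 pos [ 0.4918 -0.2738  0.2505] rot [-9.00e+01 -1.00e-02  4.56e+00] w 0.0502 j6 -76.2
tx,ty,tz [-0.0271  0.1645 -0.0099] turn 0.001 |t| 0.167
```

Call:
apply_moves(deltas=[{"tx": -0.027,"ty": 0.02,"tz": -0.01,"turn": 0,"gripper": 0.05},{"tx": -0.027,"ty": 0.06,"tz": -0.01,"turn": 0,"gripper": 0.05},{"tx": -0.027,"ty": 0.1,"tz": -0.01,"turn": 0,"gripper": 0.05},{"tx": -0.027,"ty": 0.1,"tz": -0.01,"turn": 0,"gripper": 0.05},{"tx": -0.027,"ty": 0.1,"tz": -0.01,"turn": 0,"gripper": 0.05}])

```text
time_s: 18.5
tcp_pos: [0.4659, -0.2867, 0.151]
eef_rot: [-90.0, 0.1, 4.6]
contact_force: [0.2, 0.5, 1.5]
gripper_width: 0.0499
```

```bash
python3 -c "
from h import *
go((.4656,-.2859,.086),4.5)
p,d=capture('wrist');cv2.imwrite('pics/v2.png',p[:,:,::-1])"
```

```text
t 18.5 pos [ 0.4659 -0.2867  0.151 ] rot [-9.002e+01  6.000e-02  4.550e+00] w 0.0499 j6 -74.4
tx,ty,tz [-0.0001  0.065   0.0008] turn 0.001 |t| 0.065
```

View pics/v2.png

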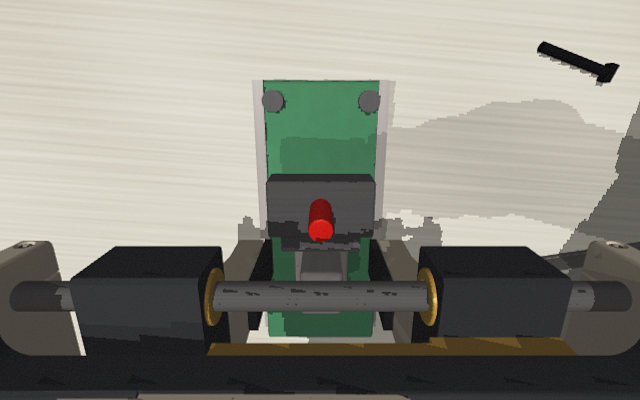

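Call:
apply_moves(deltas=[{"tx": 0,"ty": 0.03,"tz": 0,"turn": 0,"gripper": 0.05},{"tx": 0,"ty": 0.055,"tz": 0,"turn": 0,"gripper": 0.05},{"tx": 0,"ty": 0.064,"tz": 0,"turn": 0,"gripper": 0.05},{"tx": 0,"ty": 0.064,"tz": 0,"turn": 0,"gripper": 0.0},{"tx": 0,"ty": 0.064,"tz": 0,"turn": 0,"gripper": 0.0}])

```text
time_s: 19.05
tcp_pos: [0.4667, -0.2873, 0.0881]
eef_rot: [-90.1, -0.1, 4.5]
contact_force: [-0.5, 0.0, 0.2]
gripper_width: 0.0391
```

Call:
apply_moves(deltas=[{"tx": 0,"ty": 0,"tz": 0,"turn": 0,"gripper": 0.0},{"tx": 0,"ty": 0,"tz": 0,"turn": 0,"gripper": 0.0},{"tx": 0,"ty": 0,"tz": 0,"turn": 0,"gripper": 0.0},{"tx": 0,"ty": 0,"tz": 0,"turn": 0,"gripper": 0.0},{"tx": 0,"ty": 0,"tz": 0,"turn": 0,"gripper": 0.0}])

```text
time_s: 19.55
tcp_pos: [0.4658, -0.2868, 0.0871]
eef_rot: [-90.0, -0.1, 4.5]
contact_force: [-0.8, 4.2, 7.0]
gripper_width: 0.0152
```

Call:
apply_moves(deltas=[{"tx": -0.005,"ty": 0,"tz": 0,"turn": 0,"gripper": 0.0},{"tx": -0.01,"ty": 0,"tz": 0,"turn": 0,"gripper": 0.0},{"tx": -0.015,"ty": 0,"tz": 0,"turn": 0,"gripper": 0.0},{"tx": -0.02,"ty": 0,"tz": 0,"turn": 0,"gripper": 0.0},{"tx": -0.025,"ty": 0,"tz": 0,"turn": 0,"gripper": 0.0}])

```text
time_s: 20.05
tcp_pos: [0.4424, -0.2887, 0.0871]
eef_rot: [-90.0, -0.2, 4.5]
contact_force: [4.0, 5.2, 2.3]
gripper_width: 0.0154
```

Call:
apply_moves(deltas=[{"tx": -0.005,"ty": 0,"tz": 0,"turn": 0,"gripper": 0.0},{"tx": -0.01,"ty": 0,"tz": 0,"turn": 0,"gripper": 0.0},{"tx": -0.015,"ty": 0,"tz": 0,"turn": 0,"gripper": 0.0},{"tx": -0.02,"ty": 0,"tz": 0,"turn": 0,"gripper": 0.0},{"tx": -0.024,"ty": 0,"tz": 0,"turn": 0,"gripper": 0.0}])

```text
time_s: 20.55
tcp_pos: [0.4183, -0.2905, 0.0871]
eef_rot: [-90.0, -0.2, 4.5]
contact_force: [4.4, 5.2, 2.5]
gripper_width: 0.0153
```

Call:
apply_moves(deltas=[{"tx": 0,"ty": 0,"tz": 0,"turn": 0,"gripper": 0.0},{"tx": 0,"ty": 0,"tz": 0,"turn": 0,"gripper": 0.0}])

```text
time_s: 20.75
tcp_pos: [0.4177, -0.2905, 0.0871]
eef_rot: [-90.0, -0.1, 4.5]
contact_force: [1.5, 5.5, 6.5]
gripper_width: 0.015
```

```bash
python3 -c "
from h import *
go((.4656,-.2859,.086),4.5)
p,d=capture('wrist');cv2.imwrite('pics/v3.png',p[:,:,::-1])"
```

```text
t 20.75 pos [ 0.4177 -0.2905  0.0871] rot [-90.02  -0.11   4.48] w 0.015 j6 -72.8
tx,ty,tz [0.0481 0.0012 0.0009] turn -0.0 |t| 0.048
```

View pics/v3.png

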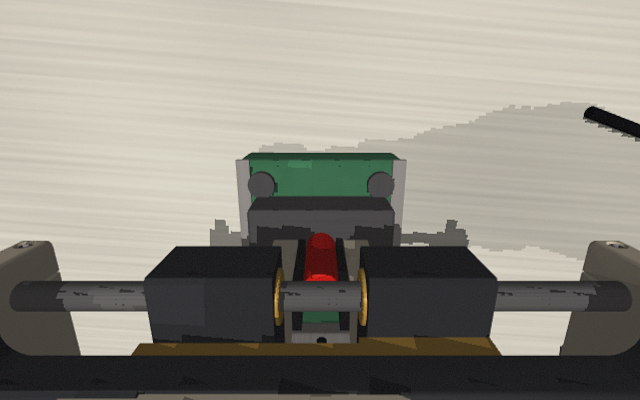

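Call:
apply_moves(deltas=[{"tx": 0,"ty": 0,"tz": 0,"turn": 0,"gripper": 0.06},{"tx": 0,"ty": 0,"tz": 0,"turn": 0,"gripper": 0.06},{"tx": 0,"ty": 0,"tz": 0,"turn": 0,"gripper": 0.06},{"tx": 0,"ty": -0.02,"tz": 0,"turn": 0,"gripper": 0.06},{"tx": 0,"ty": -0.06,"tz": 0,"turn": 0,"gripper": 0.06}])

```text
time_s: 21.3
tcp_pos: [0.4143, -0.2901, 0.1442]
eef_rot: [-89.9, 0.4, 4.4]
contact_force: [0.9, -0.3, -0.3]
gripper_width: 0.0497
```

Call:
apply_moves(deltas=[{"tx": 0.03,"ty": -0.02,"tz": 0,"turn": 0,"gripper": 0.06},{"tx": 0.06,"ty": -0.04,"tz": 0,"turn": 0,"gripper": 0.06},{"tx": 0.06,"ty": -0.04,"tz": 0,"turn": 0,"gripper": 0.06},{"tx": 0.06,"ty": -0.04,"tz": 0,"turn": 0,"gripper": 0.06},{"tx": 0.06,"ty": -0.04,"tz": 0,"turn": 0,"gripper": 0.06}])

```text
time_s: 21.8
tcp_pos: [0.4751, -0.2859, 0.1852]
eef_rot: [-89.9, 0.1, 4.4]
contact_force: [-0.4, 0.6, -0.3]
gripper_width: 0.06
```

```bash
python3 -c "
from h import *
import pickle
go((.5205,-.2809,.086),4.5)
st=r.get_state()
p,d=capture('wrist');cv2.imwrite('pics/v4.png',p[:,:,::-1]);pickle.dump((st,p,d),open('pics/v4.pkl','wb'))"
```

```text
t 21.8 pos [ 0.4751 -0.2859  0.1852] rot [-89.95   0.12   4.43] w 0.06 j6 -74.7
tx,ty,tz [0.0459 0.0991 0.0013] turn -0.001 |t| 0.109
```

View pics/v4.png

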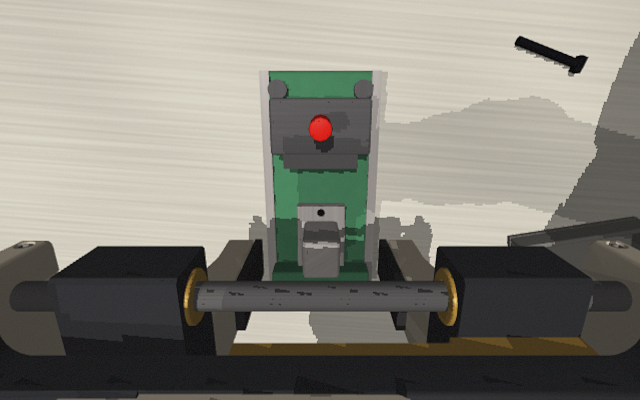

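Run:
```python
from h import *; import pickle
st,p,d=pickle.load(open("pics/v4.pkl","rb")); P=campose("wrist",st)
c=p[190:290,260:380]; c=np.clip(cv2.resize(c,None,fx=5,fy=5,interpolation=cv2.INTER_CUBIC).astype(float)*1.2,0,255).astype(np.uint8)
cv2.imwrite("pics/v4c.png",c[:,:,::-1])
for v in (223,246,277): print(v,ray(P,[(321,v)],.088)[0])
```

```text
223 [ 0.48832079 -0.28331275  0.088     ]
246 [ 0.50743137 -0.28181215  0.088     ]
277 [ 0.5345549  -0.27968234  0.088     ]
```

View pics/v4c.png

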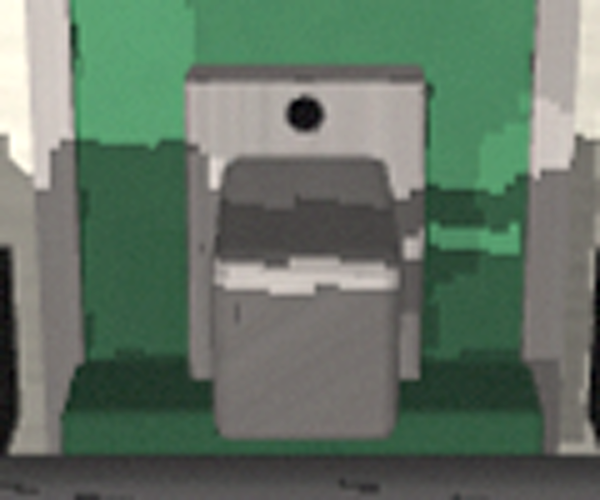

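Call:
apply_moves(deltas=[{"tx": 0.035,"ty": 0,"tz": 0.001,"turn": 0,"gripper": 0.065},{"tx": 0.046,"ty": 0.03,"tz": 0.001,"turn": 0,"gripper": 0.065},{"tx": 0.046,"ty": 0.07,"tz": 0.001,"turn": 0,"gripper": 0.065},{"tx": 0.046,"ty": 0.07,"tz": 0.001,"turn": 0,"gripper": 0.065},{"tx": 0.046,"ty": 0.07,"tz": 0.001,"turn": 0,"gripper": 0.065}])

```text
time_s: 22.35
tcp_pos: [0.5211, -0.2817, 0.1161]
eef_rot: [-90.0, 0.2, 4.5]
contact_force: [-0.3, -0.2, 0.5]
gripper_width: 0.0649
```

```bash
python3 -c "
from h import *
go((.5205,-.281,.068),4.5)
p,d=capture('wrist');cv2.imwrite('pics/v5.png',p[:,:,::-1])"
```

```text
t 22.35 pos [ 0.5211 -0.2817  0.1161] rot [-89.99   0.16   4.46] w 0.0649 j6 -76.1
tx,ty,tz [-0.0004  0.0481  0.0008] turn -0.001 |t| 0.048
```

View pics/v5.png

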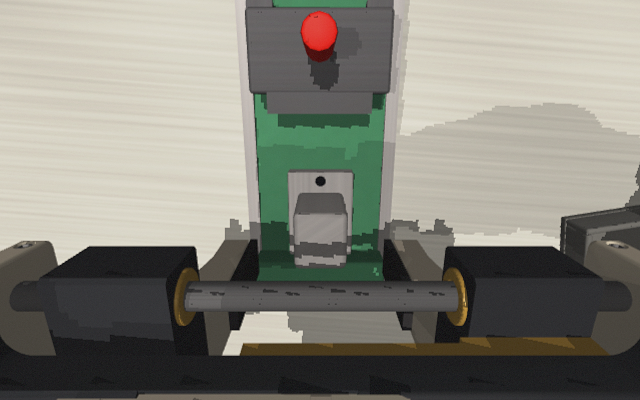

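Call:
apply_moves(deltas=[{"tx": 0,"ty": 0.02,"tz": 0,"turn": 0,"gripper": 0.065},{"tx": 0,"ty": 0.04,"tz": 0,"turn": 0,"gripper": 0.065},{"tx": 0,"ty": 0.047,"tz": 0,"turn": 0,"gripper": 0.065},{"tx": 0,"ty": 0.047,"tz": 0,"turn": 0,"gripper": 0.0},{"tx": 0,"ty": 0.047,"tz": 0,"turn": 0,"gripper": 0.0}], newtons=50)

```text
time_s: 22.9
tcp_pos: [0.5231, -0.2818, 0.071]
eef_rot: [-90.1, -0.1, 4.5]
contact_force: [-0.0, 0.1, 0.4]
gripper_width: 0.0543
```

Call:
apply_moves(deltas=[{"tx": 0,"ty": 0,"tz": 0,"turn": 0,"gripper": 0.0},{"tx": 0,"ty": 0,"tz": 0,"turn": 0,"gripper": 0.0},{"tx": 0,"ty": 0,"tz": 0,"turn": 0,"gripper": 0.0},{"tx": 0,"ty": 0,"tz": 0,"turn": 0,"gripper": 0.0},{"tx": 0,"ty": 0,"tz": 0,"turn": 0,"gripper": 0.0}])

```text
time_s: 23.4
tcp_pos: [0.5225, -0.2816, 0.0699]
eef_rot: [-90.0, -0.0, 4.5]
contact_force: [-0.6, 1.3, 5.9]
gripper_width: 0.03
```

Call:
apply_moves(deltas=[{"tx": 0,"ty": -0.01,"tz": 0,"turn": 0,"gripper": 0.0},{"tx": 0,"ty": -0.03,"tz": 0,"turn": 0,"gripper": 0.0},{"tx": 0,"ty": -0.05,"tz": 0,"turn": 0,"gripper": 0.0},{"tx": 0,"ty": -0.08,"tz": 0,"turn": 0,"gripper": 0.0},{"tx": 0,"ty": -0.08,"tz": 0,"turn": 0,"gripper": 0.0}])

```text
time_s: 23.9
tcp_pos: [0.5242, -0.2822, 0.1536]
eef_rot: [-90.1, -0.3, 4.5]
contact_force: [1.3, 0.0, -1.6]
gripper_width: 0.0298
```

Run:
```python
from h import *
go((.5205,-.281,.068),4.5)
p,d=capture('wrist');cv2.imwrite('pics/v6.png',p[:,:,::-1])
p,d=capture('top');np.save("pics/t2.npy",p)
x,y,w,h=300,120,200,120
cv2.imwrite('pics/t2.png',np.clip(cv2.resize(p[y:y+h,x:x+w],None,fx=4,fy=4,interpolation=cv2.INTER_CUBIC).astype(float)*1.8,0,255).astype(np.uint8)[:,:,::-1])
```

```text
t 23.9 pos [ 0.5242 -0.2822  0.1536] rot [-90.14  -0.32   4.5 ] w 0.0298 j6 -76.1
tx,ty,tz [-0.0041  0.0856  0.0017] turn -0.0 |t| 0.086
```

View pics/v6.png

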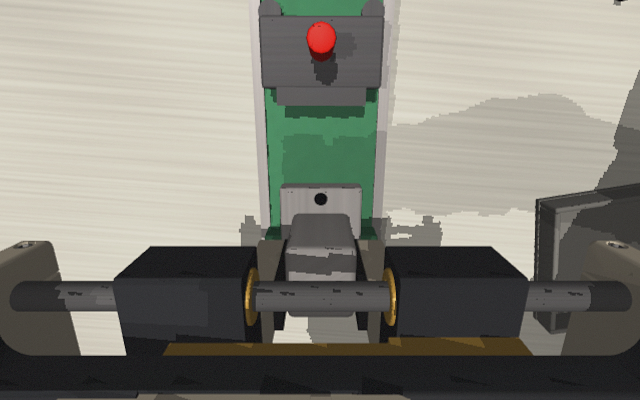

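View pics/t2.png

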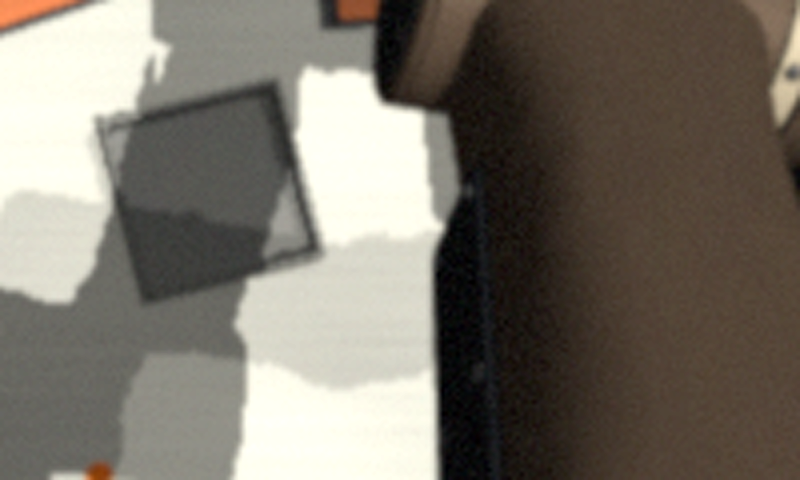

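Run:
```python
from h import *
P=campose("top"); q=[(300+x/4,120+y/4) for x,y in((98,117),(275,82),(322,250),(145,300))]
w=ray(P,q,.028); print(w.round(4),w.mean(0)); 
print([np.linalg.norm(w[i]-w[(i+1)%4]).round(4) for i in range(4)])
for a,b in((3,0),(2,1)): d=w[b]-w[a]; print(np.degrees(np.arctan2(d[1],d[0])))
for a,b in((1,0),(2,3)): d=w[b]-w[a]; print(np.degrees(np.arctan2(d[1],d[0]))-90)
c=w.mean(0); go((c[0],c[1],.16),14)
```

```text
[[ 0.6152  0.0727  0.028 ]
 [ 0.6398 -0.0506  0.028 ]
 [ 0.522  -0.0817  0.028 ]
 [ 0.4876  0.0409  0.028 ]] [ 0.56614851 -0.00467238  0.028     ]
[np.float64(0.1258), np.float64(0.1218), np.float64(0.1273), np.float64(0.1315)]
14.029500543759264
14.768351197029975
11.286115146209639
15.697084891688903
t 24.0 pos [ 0.5222 -0.2813  0.1498] rot [-8.999e+01 -6.000e-02  4.440e+00] w 0.0295 j6 -76.1
tx,ty,tz [ 0.0653 -0.0101  0.2724] turn -0.167 |t| 0.28
```

Call:
apply_moves(deltas=[{"tx": 0.002,"ty": -0.01,"tz": 0.015,"turn": 0,"gripper": 0.0},{"tx": 0.01,"ty": -0.015,"tz": 0.045,"turn": -0.03,"gripper": 0.0},{"tx": 0.018,"ty": -0.015,"tz": 0.075,"turn": -0.06,"gripper": 0.0},{"tx": 0.025,"ty": -0.015,"tz": 0.105,"turn": -0.09,"gripper": 0.0},{"tx": 0.032,"ty": -0.015,"tz": 0.135,"turn": -0.11,"gripper": 0.0}])

```text
time_s: 24.5
tcp_pos: [0.5429, -0.1426, 0.1636]
eef_rot: [-90.0, 0.1, 10.8]
contact_force: [-0.2, 0.8, -1.9]
gripper_width: 0.0296
```

Run:
```python
from h import *
go((.5665,-.005,.165),14)
```

```text
t 24.5 pos [ 0.5429 -0.1426  0.1636] rot [-89.97   0.1   10.81] w 0.0296 j6 -84.4
tx,ty,tz [ 0.049  -0.0014  0.1307] turn -0.056 |t| 0.14
```

Call:
apply_moves(deltas=[{"tx": 0.01,"ty": 0,"tz": 0.03,"turn": -0.02,"gripper": 0.0},{"tx": 0.022,"ty": 0,"tz": 0.06,"turn": -0.04,"gripper": 0.0},{"tx": 0.035,"ty": 0,"tz": 0.09,"turn": -0.056,"gripper": 0.0},{"tx": 0.046,"ty": 0,"tz": 0.12,"turn": -0.056,"gripper": 0.0},{"tx": 0.048,"ty": 0,"tz": 0.126,"turn": -0.056,"gripper": 0.0}])

```text
time_s: 25.0
tcp_pos: [0.5671, -0.0084, 0.1636]
eef_rot: [-90.0, 0.1, 14.1]
contact_force: [-1.5, -0.2, -3.0]
gripper_width: 0.0296
```

Call:
apply_moves(deltas=[{"tx": 0,"ty": 0,"tz": 0,"turn": 0,"gripper": 0.0},{"tx": 0,"ty": 0,"tz": 0,"turn": 0,"gripper": 0.0},{"tx": 0,"ty": 0,"tz": 0,"turn": 0,"gripper": 0.0}])

```text
time_s: 25.3
tcp_pos: [0.5667, -0.0125, 0.1641]
eef_rot: [-90.0, 0.1, 13.9]
contact_force: [0.1, -0.0, -2.8]
gripper_width: 0.0299
```

Run:
```python
from h import *
import pickle
go((.5665,-.005,.165),14)
st=r.get_state()
p,d=capture('wrist');cv2.imwrite('pics/v7.png',p[:,:,::-1]);pickle.dump((st,p),open("pics/v7.pkl","wb"))
```

```text
t 25.3 pos [ 0.5667 -0.0125  0.1641] rot [-9.000e+01  5.000e-02  1.391e+01] w 0.0299 j6 -94.6
tx,ty,tz [ 0.0016 -0.0009  0.0073] turn -0.001 |t| 0.008
```

View pics/v7.png

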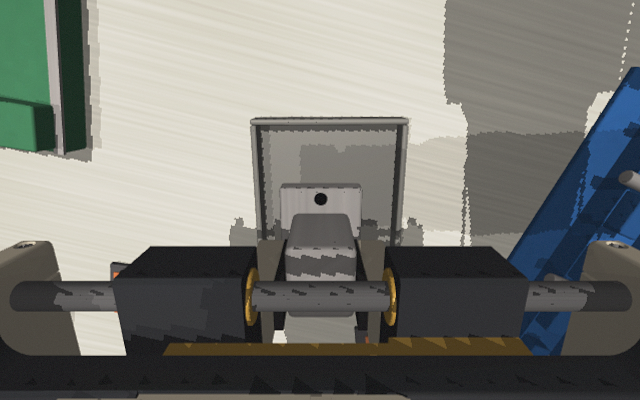

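Run:
```python
from h import *
import pickle
st,p=pickle.load(open("pics/v7.pkl","rb")); P=campose("wrist",st)
a,b=ray(P,[(250,120),(408,120)],.028); print(a,b,np.linalg.norm(a-b)); d=a-b
u=np.array([np.cos(np.radians(14)),np.sin(np.radians(14))]); print("ang",np.degrees(np.arctan2(d[1],d[0]))+90)
print("centre",(a[:2]+b[:2])/2+.065*u)
```

```text
[ 0.52151655 -0.08164216  0.028     ] [0.49069749 0.04255274 0.028     ] 0.127961670885413
ang 13.936483230726822
centre [ 0.56917624 -0.00381979]
```

Call:
apply_moves(deltas=[{"tx": 0.003,"ty": 0.02,"tz": 0.008,"turn": 0,"gripper": 0.0},{"tx": 0.003,"ty": 0.05,"tz": 0.008,"turn": 0,"gripper": 0.0},{"tx": 0.003,"ty": 0.08,"tz": 0.008,"turn": 0,"gripper": 0.0},{"tx": 0.003,"ty": 0.1,"tz": 0.008,"turn": 0,"gripper": 0.0},{"tx": 0.003,"ty": 0.11,"tz": 0.008,"turn": 0,"gripper": 0.0}])

```text
time_s: 25.85
tcp_pos: [0.567, -0.0043, 0.0524]
eef_rot: [-90.0, 0.2, 13.9]
contact_force: [-0.0, 0.5, -3.5]
gripper_width: 0.03
```

Call:
apply_moves(deltas=[{"tx": 0,"ty": 0,"tz": 0,"turn": 0,"gripper": 0.0},{"tx": 0,"ty": 0,"tz": 0,"turn": 0,"gripper": 0.0},{"tx": 0,"ty": 0,"tz": 0,"turn": 0,"gripper": 0.0}])

```text
time_s: 26.15
tcp_pos: [0.5692, -0.0031, 0.0557]
eef_rot: [-90.0, -0.1, 14.0]
contact_force: [0.4, -0.0, -2.4]
gripper_width: 0.0296
```

Run:
```python
from h import *
go((.568,-.004,.044),14)
p,d=capture('wrist');cv2.imwrite('pics/v8.png',p[:,:,::-1])
```

```text
t 26.15 pos [ 0.5692 -0.0031  0.0557] rot [-90.    -0.13  13.97] w 0.0296 j6 -95.4
tx,ty,tz [-0.0014  0.0117 -0.0006] turn -0.001 |t| 0.012
```

View pics/v8.png

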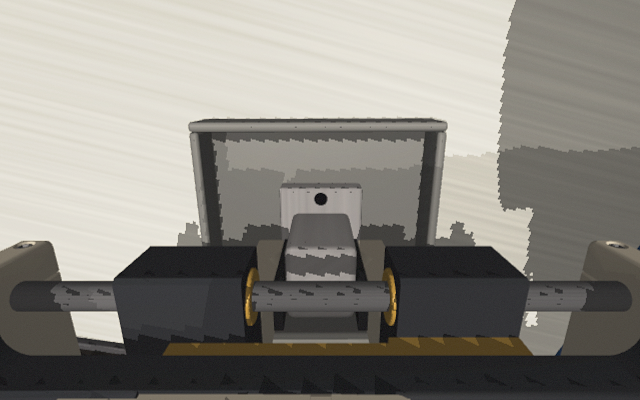

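Well inside. Lower gently until contact.

Call:
apply_moves(deltas=[{"tx": 0,"ty": 0.003,"tz": 0,"turn": 0,"gripper": 0.0},{"tx": 0,"ty": 0.006,"tz": 0,"turn": 0,"gripper": 0.0},{"tx": 0,"ty": 0.009,"tz": 0,"turn": 0,"gripper": 0.0},{"tx": 0,"ty": 0.009,"tz": 0,"turn": 0,"gripper": 0.0}])

```text
time_s: 26.6
tcp_pos: [0.5682, -0.0032, 0.0451]
eef_rot: [-90.0, 0.0, 14.0]
contact_force: [0.2, 0.6, -3.2]
gripper_width: 0.0299
```

Call:
apply_moves(deltas=[{"tx": 0,"ty": 0.001,"tz": 0,"turn": 0,"gripper": 0.0},{"tx": 0,"ty": 0.002,"tz": 0,"turn": 0,"gripper": 0.0},{"tx": 0,"ty": 0.002,"tz": 0,"turn": 0,"gripper": 0.0}])

```text
time_s: 26.9
tcp_pos: [0.5682, -0.0031, 0.0449]
eef_rot: [-90.0, -0.0, 14.0]
contact_force: [-6.6, 0.8, 14.7]
gripper_width: 0.0296
```

Call:
apply_moves(deltas=[{"tx": 0,"ty": -0.001,"tz": 0,"turn": 0,"gripper": 0.046},{"tx": 0,"ty": -0.001,"tz": 0,"turn": 0,"gripper": 0.046},{"tx": 0,"ty": -0.001,"tz": 0,"turn": 0,"gripper": 0.046},{"tx": 0,"ty": -0.001,"tz": 0,"turn": 0,"gripper": 0.046},{"tx": 0,"ty": -0.01,"tz": 0,"turn": 0,"gripper": 0.046}])

```text
time_s: 27.4
tcp_pos: [0.5674, -0.0034, 0.0524]
eef_rot: [-90.0, 0.1, 14.0]
contact_force: [-0.7, 0.2, -0.4]
gripper_width: 0.0461
```

Call:
apply_moves(deltas=[{"tx": 0,"ty": -0.02,"tz": 0,"turn": 0,"gripper": 0.046},{"tx": 0,"ty": -0.05,"tz": 0,"turn": 0,"gripper": 0.046},{"tx": 0,"ty": -0.09,"tz": 0,"turn": 0,"gripper": 0.046},{"tx": 0,"ty": -0.13,"tz": 0,"turn": 0,"gripper": 0.046},{"tx": 0,"ty": -0.15,"tz": 0,"turn": 0,"gripper": 0.046}])

```text
time_s: 27.9
tcp_pos: [0.5696, -0.0031, 0.2079]
eef_rot: [-90.0, -0.3, 14.0]
contact_force: [0.1, -0.2, 0.7]
gripper_width: 0.046
```

Run:
```python
from h import *
p,d=capture('wrist');cv2.imwrite('pics/v9.png',p[:,:,::-1])
go((.4183,-.2900,.2),4.5)
```

```text
t 27.95 pos [ 0.5706 -0.003   0.2102] rot [-90.05  -0.48  14.02] w 0.0462 j6 -95.4
tx,ty,tz [-0.2174  0.0086 -0.2415] turn 0.166 |t| 0.325
```

View pics/v9.png

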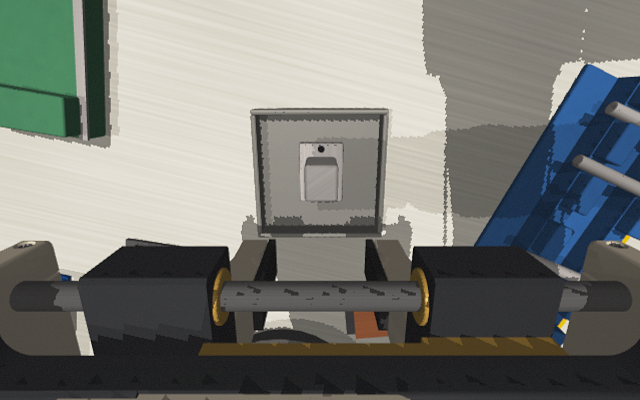

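Call:
apply_moves(deltas=[{"tx": -0.02,"ty": 0,"tz": -0.022,"turn": 0.02,"gripper": 0.05},{"tx": -0.045,"ty": 0,"tz": -0.05,"turn": 0.04,"gripper": 0.05},{"tx": -0.07,"ty": 0,"tz": -0.078,"turn": 0.06,"gripper": 0.05},{"tx": -0.095,"ty": 0,"tz": -0.106,"turn": 0.08,"gripper": 0.05},{"tx": -0.12,"ty": 0,"tz": -0.134,"turn": 0.09,"gripper": 0.05}])

```text
time_s: 28.45
tcp_pos: [0.4832, -0.1633, 0.2038]
eef_rot: [-90.0, -0.0, 8.8]
contact_force: [0.5, -0.4, 0.4]
gripper_width: 0.0502
```

Call:
apply_moves(deltas=[{"tx": 0,"ty": 0,"tz": 0,"turn": 0,"gripper": 0.05},{"tx": 0,"ty": 0,"tz": 0,"turn": 0,"gripper": 0.05}])

```text
time_s: 28.65
tcp_pos: [0.4838, -0.1629, 0.2038]
eef_rot: [-90.0, -0.0, 8.7]
contact_force: [0.1, 0.5, -0.0]
gripper_width: 0.0503
```

Run:
```python
from h import *
go((.4183,-.2900,.16),4.5)
```

```text
t 28.65 pos [ 0.4838 -0.1629  0.2038] rot [-9.00e+01 -4.00e-02  8.71e+00] w 0.0503 j6 -84.8
tx,ty,tz [-0.084   0.0437 -0.1158] turn 0.073 |t| 0.15
```

Call:
apply_moves(deltas=[{"tx": -0.025,"ty": 0,"tz": -0.034,"turn": 0.03,"gripper": 0.05},{"tx": -0.05,"ty": 0.01,"tz": -0.069,"turn": 0.06,"gripper": 0.05},{"tx": -0.075,"ty": 0.03,"tz": -0.103,"turn": 0.073,"gripper": 0.05},{"tx": -0.084,"ty": 0.043,"tz": -0.116,"turn": 0.073,"gripper": 0.05},{"tx": -0.084,"ty": 0.043,"tz": -0.116,"turn": 0.073,"gripper": 0.05}])

```text
time_s: 29.15
tcp_pos: [0.4174, -0.2902, 0.1585]
eef_rot: [-89.9, 0.2, 4.5]
contact_force: [-0.9, -0.3, -0.9]
gripper_width: 0.0501
```

Call:
apply_moves(deltas=[{"tx": 0,"ty": 0,"tz": 0,"turn": 0,"gripper": 0.05},{"tx": 0,"ty": 0,"tz": 0,"turn": 0,"gripper": 0.05}])

```text
time_s: 29.35
tcp_pos: [0.4201, -0.289, 0.161]
eef_rot: [-90.0, -0.1, 4.7]
contact_force: [0.4, -0.2, 0.1]
gripper_width: 0.0498
```

Run:
```python
from h import *
go((.4178,-.2903,.087),4.5)
p,d=capture('wrist');cv2.imwrite('pics/v10.png',p[:,:,::-1])
```

```text
t 29.35 pos [ 0.4201 -0.289   0.161 ] rot [-9.003e+01 -6.000e-02  4.710e+00] w 0.0498 j6 -72.9
tx,ty,tz [-0.0025  0.074  -0.001 ] turn 0.004 |t| 0.074
```

View pics/v10.png

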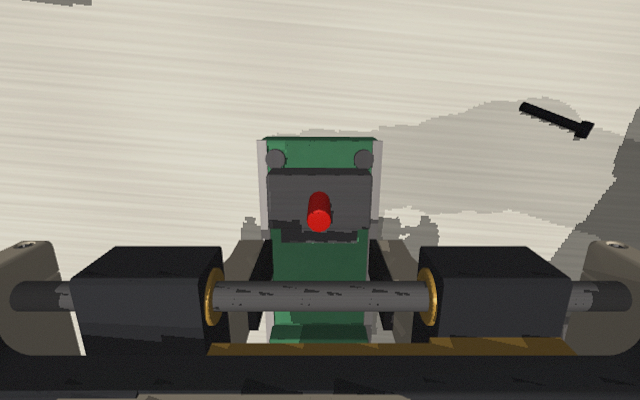

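Call:
apply_moves(deltas=[{"tx": -0.002,"ty": 0.03,"tz": -0.001,"turn": 0.004,"gripper": 0.05},{"tx": -0.002,"ty": 0.06,"tz": -0.001,"turn": 0.004,"gripper": 0.05},{"tx": -0.002,"ty": 0.074,"tz": -0.001,"turn": 0.004,"gripper": 0.05},{"tx": -0.002,"ty": 0.074,"tz": -0.001,"turn": 0.004,"gripper": 0.0},{"tx": -0.002,"ty": 0.074,"tz": -0.001,"turn": 0.004,"gripper": 0.0}], newtons=35)

```text
time_s: 29.9
tcp_pos: [0.418, -0.2905, 0.0871]
eef_rot: [-90.0, -0.0, 4.5]
contact_force: [-0.4, 0.6, 0.6]
gripper_width: 0.0394
```

Call:
apply_moves(deltas=[{"tx": 0,"ty": 0,"tz": 0,"turn": 0,"gripper": 0.0},{"tx": 0,"ty": 0,"tz": 0,"turn": 0,"gripper": 0.0},{"tx": 0,"ty": 0,"tz": 0,"turn": 0,"gripper": 0.0},{"tx": 0,"ty": 0,"tz": 0,"turn": 0,"gripper": 0.0},{"tx": 0,"ty": 0,"tz": 0,"turn": 0,"gripper": 0.0}])

```text
time_s: 30.4
tcp_pos: [0.4175, -0.2906, 0.0872]
eef_rot: [-90.0, -0.1, 4.4]
contact_force: [-0.1, 5.7, 6.2]
gripper_width: 0.0151
```

Run:
```python
from h import *
go((.4658,-.2868,.087),4.5)
```

```text
t 30.4 pos [ 0.4175 -0.2906  0.0872] rot [-9.0e+01 -8.0e-02  4.4e+00] w 0.0151 j6 -72.9
tx,ty,tz [0.0484 0.0002 0.0001] turn -0.002 |t| 0.048
```

Call:
apply_moves(deltas=[{"tx": 0.005,"ty": 0,"tz": 0,"turn": 0,"gripper": 0.0},{"tx": 0.01,"ty": 0,"tz": 0,"turn": 0,"gripper": 0.0},{"tx": 0.015,"ty": 0,"tz": 0,"turn": 0,"gripper": 0.0},{"tx": 0.02,"ty": 0,"tz": 0,"turn": 0,"gripper": 0.0},{"tx": 0.025,"ty": 0,"tz": 0,"turn": 0,"gripper": 0.0}])

```text
time_s: 30.9
tcp_pos: [0.4411, -0.2887, 0.0872]
eef_rot: [-90.0, 0.1, 4.4]
contact_force: [-5.3, 4.8, 9.9]
gripper_width: 0.015
```

Call:
apply_moves(deltas=[{"tx": 0.005,"ty": 0,"tz": 0,"turn": 0,"gripper": 0.0},{"tx": 0.01,"ty": 0,"tz": 0,"turn": 0,"gripper": 0.0},{"tx": 0.015,"ty": 0,"tz": 0,"turn": 0,"gripper": 0.0},{"tx": 0.02,"ty": 0,"tz": 0,"turn": 0,"gripper": 0.0},{"tx": 0.022,"ty": 0,"tz": 0,"turn": 0,"gripper": 0.0}])

```text
time_s: 31.4
tcp_pos: [0.4634, -0.287, 0.0872]
eef_rot: [-90.0, 0.0, 4.4]
contact_force: [-4.1, 4.0, 10.9]
gripper_width: 0.015
```

Call:
apply_moves(deltas=[{"tx": 0.001,"ty": 0,"tz": 0,"turn": 0,"gripper": 0.0},{"tx": 0.002,"ty": 0,"tz": 0,"turn": 0,"gripper": 0.0},{"tx": 0.002,"ty": 0,"tz": 0,"turn": 0,"gripper": 0.0}])

```text
time_s: 31.7
tcp_pos: [0.4653, -0.2868, 0.0871]
eef_rot: [-90.0, 0.0, 4.4]
contact_force: [-2.4, 4.1, 8.9]
gripper_width: 0.0154
```

Call:
apply_moves(deltas=[{"tx": 0.001,"ty": 0,"tz": 0,"turn": 0,"gripper": 0.0},{"tx": 0.0015,"ty": 0,"tz": 0,"turn": 0,"gripper": 0.0},{"tx": 0.0015,"ty": 0,"tz": 0,"turn": 0,"gripper": 0.0}])

```text
time_s: 32.0
tcp_pos: [0.4657, -0.2868, 0.0871]
eef_rot: [-90.0, 0.1, 4.4]
contact_force: [-7.6, 2.9, 12.1]
gripper_width: 0.0155
```

Call:
apply_moves(deltas=[{"tx": 0.001,"ty": 0,"tz": 0,"turn": 0,"gripper": 0.0},{"tx": 0.0015,"ty": 0,"tz": 0,"turn": 0,"gripper": 0.0},{"tx": 0.0015,"ty": 0,"tz": 0,"turn": 0,"gripper": 0.0}])

```text
time_s: 32.3
tcp_pos: [0.4658, -0.2868, 0.0871]
eef_rot: [-89.9, 0.3, 4.4]
contact_force: [-11.5, 2.7, 15.5]
gripper_width: 0.0154
```

Call:
apply_moves(deltas=[{"tx": -0.001,"ty": 0,"tz": 0,"turn": 0,"gripper": 0.05},{"tx": -0.001,"ty": 0,"tz": 0,"turn": 0,"gripper": 0.05},{"tx": -0.001,"ty": 0,"tz": 0,"turn": 0,"gripper": 0.05},{"tx": -0.001,"ty": -0.02,"tz": 0,"turn": 0,"gripper": 0.05},{"tx": -0.001,"ty": -0.06,"tz": 0,"turn": 0,"gripper": 0.05}])

```text
time_s: 32.8
tcp_pos: [0.4661, -0.2863, 0.1441]
eef_rot: [-89.9, 0.3, 4.4]
contact_force: [-0.2, -0.1, 0.3]
gripper_width: 0.0475
```

Call:
apply_moves(deltas=[{"tx": 0,"ty": -0.04,"tz": 0,"turn": 0,"gripper": 0.05},{"tx": 0,"ty": -0.08,"tz": 0,"turn": 0,"gripper": 0.05},{"tx": 0,"ty": -0.11,"tz": 0,"turn": 0,"gripper": 0.05},{"tx": 0,"ty": -0.11,"tz": 0,"turn": 0,"gripper": 0.05},{"tx": 0,"ty": -0.11,"tz": 0,"turn": 0,"gripper": 0.05}])

```text
time_s: 33.3
tcp_pos: [0.4682, -0.2868, 0.2568]
eef_rot: [-90.0, -0.1, 4.4]
contact_force: [-1.0, -0.5, -1.0]
gripper_width: 0.0502
```

Run:
```python
from h import *
p,d=capture('wrist');cv2.imwrite('pics/f1.png',p[:,:,::-1])
p,d=capture('side');x,y,w,h=190,120,200,180
cv2.imwrite('pics/f2.png',cv2.resize(p[y:y+h,x:x+w],None,fx=3.3,fy=3.3,interpolation=cv2.INTER_CUBIC)[:,:,::-1])
p,d=capture('top');x,y,w,h=200,100,300,150
cv2.imwrite('pics/f3.png',np.clip(cv2.resize(p[y:y+h,x:x+w],(800,400),interpolation=cv2.INTER_CUBIC).astype(float)*1.8,0,255).astype(np.uint8)[:,:,::-1])
st=r.get_state();print(st["time_s"],st["tcp_pos"],st["contact_force"])
```

```text
33.45 [ 0.46730521 -0.28667834  0.25498702] [ 0.51381153  0.14394696 -0.75252466]
```

View pics/f1.png

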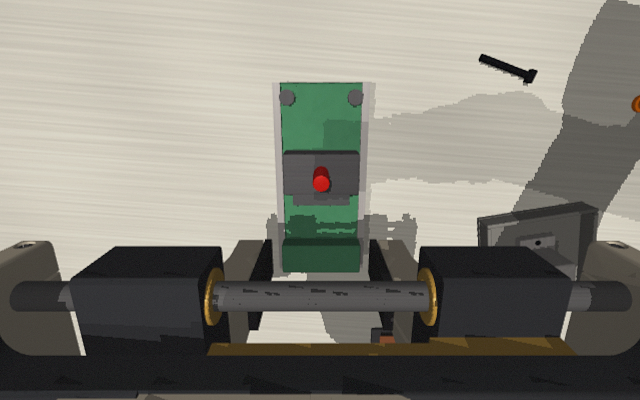

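View pics/f2.png

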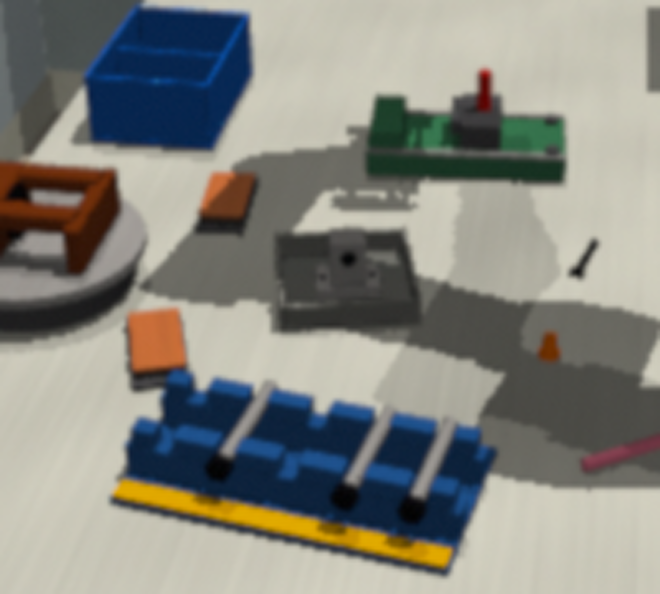

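View pics/f3.png

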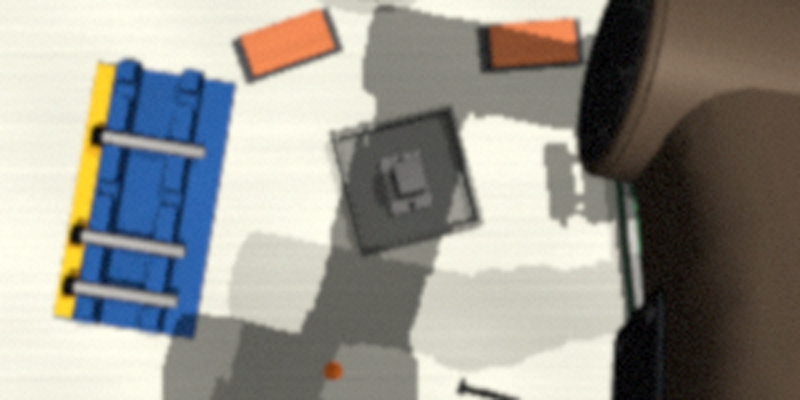

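```bash
python3 -c "
from h import *
print(r.close_job())"
```

```text
the job is handed in; nothing more can be done
None
```

The caliper kit is made up and the job is handed in, at about 33 s of the 210 s allowed.

**Pins:** Three guide pins were in the rack. Two had their heads on the wrong side, so I lifted them, turned them end for end and laid them back in their own slots. The third was already right and I did not touch it. The wrist, side and top pictures show all three heads over the yellow strip. Along the slots the pins measure about -2.4, +0.9 and -0.4 mm from centre. The -2.4 mm one is a turned pin that another view put at about -1.5 mm. I left it there because the cameras are only good to about 2 mm.

**Vise and bracket:** I slid the jaw open about 48 mm and lifted the bracket out. The tray had by then been knocked about 30 mm, so I measured it again before setting the bracket down. It sits upright near the middle of the tray. I then slid the empty jaw shut until it met its stop, at about 11 N, with the post back at its starting position (x = 0.466 m).

**Last checks:** The final pictures agree on the pins, the bracket and the jaw, except that the arm hid the vise from the top camera. The arm was clear of everything at hand-in, and I saw no grip slip. Beyond the small spread in that one pin's centring, no check failed.

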